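Shut the drying drawer and hold up the sample knob with the tongs

TASK

The batch of varnished wooden knobs is loaded in the little cabinet: push its drawer fully shut to keep the dust out, then take the wooden tongs, close them on the sample knob that stands on the round stand, and hold it up a good 15 cm above the bench for inspection, finishing while you still hold it there in the tongs. The varnish is tacky, so touch the knob only with the tongs and do not let it fall; leave the other things on the bench where they are.

Things in the scene. Friction and masses are not known exactly. Their poses are not given: they have to be found in the camera images.
- cabinet_drawer0 (a joint): opening of the cabinet's drawer in m: 0 fully shut, 0.07 to 0.115 at the start; it slides with about 1 N of friction and runs against a stop at 0. The plywood cabinet is 200 wide, 200 deep and 90 mm high, fixed to the bench, on the left
- cabinet: the fixed cabinet; origin at the centre of its underside; its -x axis points out of its front, the way the drawer opens; z is up
- cabinet_drawer0_handle (a point): middle of the drawer's steel bar handle, a level round bar 11 mm thick and 111 mm long along the cabinet's y axis, about 52 mm above the bench and 35 mm out from the drawer's front panel (panel: 194 mm wide, 15 mm thick, upper edge about 77 mm above the bench); moves with the drawer
- tongs: wooden spring tongs, 100 g, 222 mm long, 26 mm high, lying on edge on the bench, arms open in the level plane. Origin at the underside on the hinge axis (steel pin, radius 8 mm) at the closed end; x along the midline from hinge to tips while open, y to the left, z up. The frame is the left arm's, which turns by 0.11 rad as both arms close evenly on the knob. Arms 6 mm thick
- tongs_grip (a point): point on the midline of the open tongs, between the arms, 105 mm from the hinge, 13 mm above the underside: the place to squeeze, near the centre of mass. Here they measure 56 mm over their outsides when open and 32 mm once closed on the knob, the outsides then parallel from 45 to 140 mm from the hinge. A spring holds them open: 3 N to begin closing, 8 N at the knob's width
- tip_left (a point): on the inside of the left arm's tip, 200 mm from the hinge, at half height (13 mm above the underside). The tips reach from 180 to 220 mm from the hinge and stand 77 mm apart inside when open; with nothing between they can close to a 10 mm gap
- tip_right (a point): the same on the right arm; the middle between both is where the knob goes
- knob: the sample: a dark turned wooden drawer knob, about 22 g, 31 mm high, standing loose on the stand; origin at the centre of its underside. Narrow foot (24 mm across) below, round head 32 mm across from 13 to 28 mm above the underside
- stand: round light wooden stand, 72 mm across, 30 mm high, fixed to the bench; origin at the centre of its underside, the knob stands within 12 mm of the middle of its top
- sandblock: bystander: wooden sanding block, 90 x 45 x 24 mm, origin at the centre of its underside
- jar: bystander: jar, 60 mm across, 65 mm high, origin at the centre of its underside
- spool: bystander: wooden spool, 48 mm across, 45 mm high, origin at the centre of its underside
- rule: bystander: folded rule, 170 x 18 x 15 mm, lying along its x, origin at the centre of its underside
- pliers: bystander: pliers, 175 x 50 x 13 mm, lying along its x, origin at the underside near the pivot
- screwcup: bystander: white plastic cup, 76 mm across, 60 mm high, origin at the centre of its underside

How it is judged:
By the outcome, as a careful person would: the job done as asked, in the order asked, and still so for the second after the job is handed in, while the arm keeps its last pose, push and grip.
It also fails if it takes over 58 s, if anything falls off the work surface, if the arm or the gripper's body presses on something with over 40 N, if the wrist force passes 120 N, or if a joint passes its speed limit or range.

ROBOT

A 6-joint arm with a two-finger parallel gripper is mounted at the origin on the work surface. World frame = base frame: x ahead of the robot, y to its left, z up, the work surface at z = 0. Lengths are in m, angles in rad, forces in N, time in s.
With the tool pointing down it reaches from about 0.425 to 0.95 m from the base axis. Payload 14.7 kg.
Tool frame: the origin (TCP) lies at the very end of the fingers, on their centre line; the grasp point (between the pads) lies 19 mm behind it; z points along the fingers, y is the direction in which the jaws open and shut (so a half turn about z gives the same grasp; the last joint's range is limited). The gripper opens to 85 mm and grips with 20 to 120 N. Pads are 22 mm wide; open, the fingers measure 114 mm over their backs; the gripper's body (76 mm by 85 mm) begins 54 mm behind the grasp point. The pads swing forward as they close: fully open they stand 13 mm farther back than shut.
Start: joints at [-1.261, 0.48, 1.596, -0, 1.065, -0.047], TCP at [0.227, -0.609, 0.201] pointing down, gripper open.
Joint ranges: [-2.75, 2.75], [-0.82, 2.05], [0.23, 2.67], [-1.56, 4.7], [0.09, 2.69], [-2.92, 2.92]. Speed limits (rad/s): [1.89, 1.89, 2.39, 3.01, 3.01, 3.01].

INTERFACE

Orientations are given as a 3x3 rotation matrix whose columns are the frame's x, y, z axes.
In Python, from rig import ctrl, optics, order gives the robot as it stands.
- The arm moves only by the tool jog_arm, never from a script. Its argument "rows" is a list of rows, each an object of numbers: "x", "y", "z": the shift along the tool's x, y, z in mm; "rx", "ry", "rz": the turn, a rotation vector about the tool's x, y, z in degrees; "hand": the finger opening in mm, from 0 to 85.4. In form: [{"x": .., "y": .., "z": .., "rx": .., "ry": .., "rz": .., "hand": ..}, ...]. A call has 1 to 8 rows; each row shifts and turns the pose as measured when the row begins, along the tool's axes as they then stand; what a row does not reach is not made up. A row lasts 1/12 s, in which the tool goes at most 41.7 mm and 7.16 degrees, less where a joint would pass 70% of its speed; a pose out of reach is approached as far as the arm can. A call with a gripper value outside its range is refused whole. The fingers move at their own pace and stop on an object; the grip force is fixed at half the most. Time passes only in rows, so rows that do not move let the fingers close. It gives the time, the measured TCP pose, the force and the opening at its end, in the units of the state.
- ctrl.state(): the state, without advancing time (a new reading comes with each control period).
- optics.snapshot(name): name is "side" or "top"; returns the picture (400x640x3 uint8, blue, green, red); there is no depth.
- optics.camera_params(name): a dict with "fx", "fy", "cx", "cy" (pixels), "extrinsics" (4x4, takes a point from camera to world coordinates). Camera axes: x right, y down, z forward; pixel columns grow to the right and rows downward; lengths in m; the calibration is good to about 2 mm. A picture is of the moment at which its call begins. camera_params takes no time and is no camera call.
- order.hand_in(): hands the job in, once; it reports no verdict.
The state is a dict: "t": time; "joints": joint angles; "qvel": joint speeds; "joint_torque": joint torques, N m; "eef_pos": TCP position; "tcp_rot": TCP orientation; "force": force on the tool from outside, world axes, zero at the start; "ft_torque": the same for the moment, N m; "opening": finger opening in m.
Only numpy, scipy, OpenCV 4.12 (cv2) and the standard library are available. Lean on these libraries where they do the work, as an engineer would, in place of code of your own. Each camera call takes 0.05 s, during which the arm holds its last target.

## Working session

There is one attempt and no reset: what is moved stays moved. The work goes in short steps, Python scripts to look and compute and a tool call to move; the robot and the scene stay as the last step left them, time stands still between calls to the robot, and variables do not carry over. Pictures are saved under pics/ and viewed, and the job is handed in when it is done.

Besides the shell and the picture viewer there is one more tool, called after "Emit:" by a JSON object that holds its "fn" and its "kwargs", one argument or row to a line. jog_arm: Moves the arm, as the interface text tells. Its arguments: {"type":"object","properties":{"rows":{"type":"array"}},"required":["rows"]}

```bash
ls; mkdir -p pics
python3 - <<'E'
from rig import ctrl, optics, order
import cv2, numpy as np
for n in ("side","top"):
    im=optics.snapshot(n); cv2.imwrite(f"pics/{n}0.png",im)
    p=optics.camera_params(n); print(n,{k:np.round(v,3).tolist() if k=="extrinsics" else v for k,v in p.items()})
s=ctrl.state(); print(s)
E
```

```text
pics
side {'fx': 450.5680721020635, 'fy': 450.5680721020635, 'cx': 311.76436610331297, 'cy': 199.40905562558828, 'extrinsics': [[-0.99, -0.108, 0.091, 0.454], [-0.139, 0.647, -0.75, 1.028], [0.022, -0.755, -0.655, 0.971], [0.0, 0.0, 0.0, 1.0]]}
top {'fx': 396.6183871560285, 'fy': 396.6183871560285, 'cx': 322.52555584819777, 'cy': 204.8746011555224, 'extrinsics': [[0.001, -0.994, 0.106, 0.428], [-1.0, -0.001, -0.007, 0.023], [0.007, -0.106, -0.994, 1.423], [0.0, 0.0, 0.0, 1.0]]}
{'t': 0.1, 'joints': array([-1.26058409e+00,  4.80804633e-01,  1.59680725e+00,  2.44982118e-05,
        1.06511621e+00, -4.65775100e-02]), 'qvel': array([ 0.00032667, -0.00277479, -0.00089524,  0.00182762, -0.00112641,
        0.00026421]), 'joint_torque': array([ 1.83109305e-04, -9.52251005e+01, -4.31044221e+01,  4.22440655e-05,
        5.21606489e-03, -2.73649630e-05]), 'eef_pos': array([ 0.22694024, -0.60865834,  0.2006149 ]), 'tcp_rot': array([[ 9.37027049e-01,  3.49256644e-01, -3.26196743e-04],
       [ 3.49256789e-01, -9.37026420e-01,  1.08778847e-03],
       [ 7.42623829e-05, -1.13321364e-03, -9.99999355e-01]]), 'force': array([-0.13030993,  0.20768415,  0.20155149]), 'ft_torque': array([ 0.01393537, -0.04023569, -0.00376534]), 'opening': 0.08546830964090005}
```

View pics/side0.png

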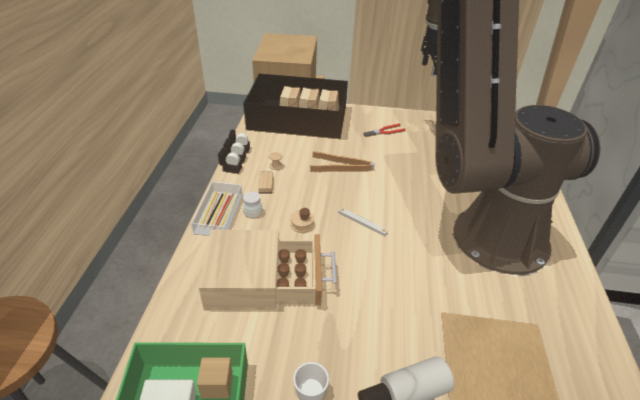

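View pics/top0.png

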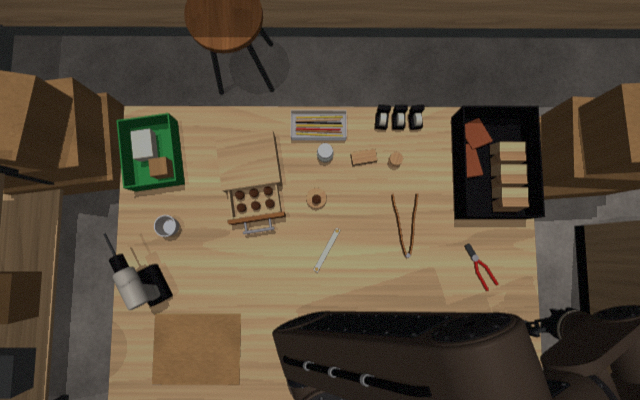

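```bash
cat > h.py <<'E'
import numpy as np, cv2
from rig import ctrl, optics, order
def ray(n,u,v):
    p=optics.camera_params(n);E=np.array(p["extrinsics"])
    d=E[:3,:3]@np.array([(u-p["cx"])/p["fx"],(v-p["cy"])/p["fy"],1.]);return E[:3,3],d
def atz(n,u,v,z):
    o,d=ray(n,u,v);return o+d*(z-o[2])/d[2]
def proj(n,P):
    p=optics.camera_params(n);E=np.array(p["extrinsics"])
    c=E[:3,:3].T@(np.array(P)-E[:3,3]);return p["cx"]+p["fx"]*c[0]/c[2],p["cy"]+p["fy"]*c[1]/c[2]
def crop(im,u0,v0,u1,v1,s,f):
    c=cv2.resize(im[v0:v1,u0:u1],None,fx=s,fy=s,interpolation=cv2.INTER_CUBIC)
    for u in range((u0+9)//10*10,u1,10):
        cv2.line(c,(int((u+.5-u0)*s),0),(int((u+.5-u0)*s),4 if u%50 else 12),(0,0,255),1)
        if u%20==0: cv2.putText(c,str(u),(int((u+.5-u0)*s)-10,22),0,.35,(0,0,255),1)
    for v in range((v0+9)//10*10,v1,10):
        cv2.line(c,(0,int((v+.5-v0)*s)),(4 if v%50 else 12,int((v+.5-v0)*s)),(0,0,255),1)
        cv2.putText(c,str(v),(6,int((v+.5-v0)*s)+4),0,.35,(0,0,255),1)
    cv2.imwrite(f,c)
E
python3 - <<'E'
from h import *
t=cv2.imread("pics/top0.png");s=cv2.imread("pics/side0.png")
crop(t,210,130,340,245,6,"pics/a.png")
crop(t,370,180,440,270,6,"pics/b.png")
crop(s,195,225,350,315,5,"pics/c.png")
crop(s,280,140,400,240,6,"pics/d.png")
E
```

```text
(no output)
```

View pics/a.png

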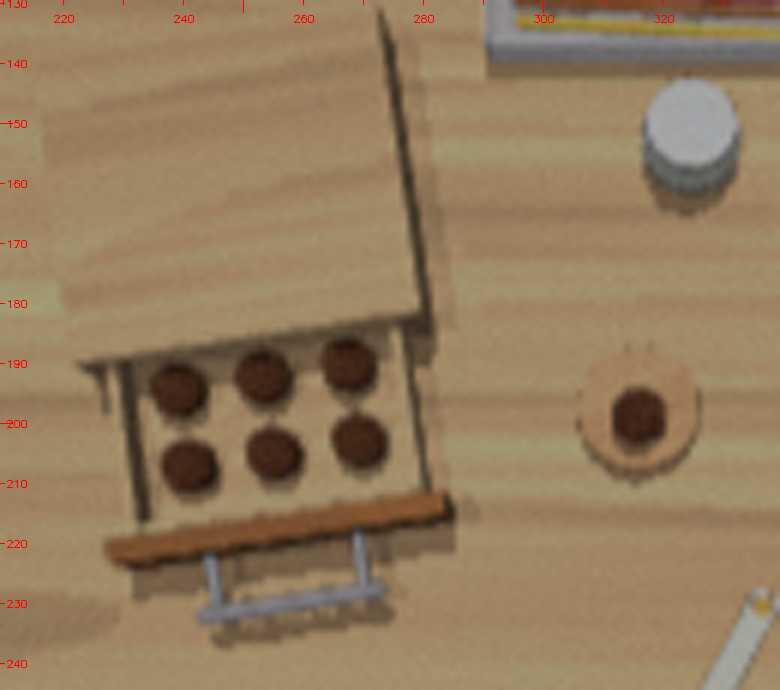

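View pics/b.png

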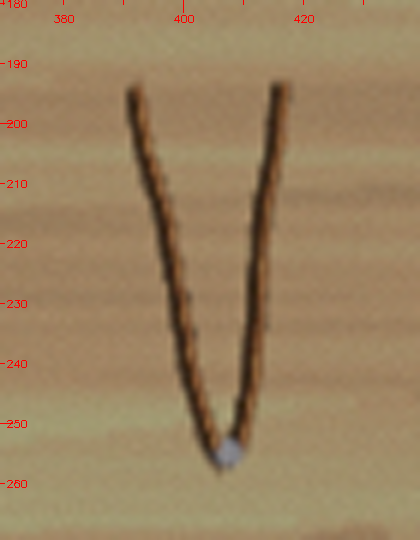

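View pics/c.png

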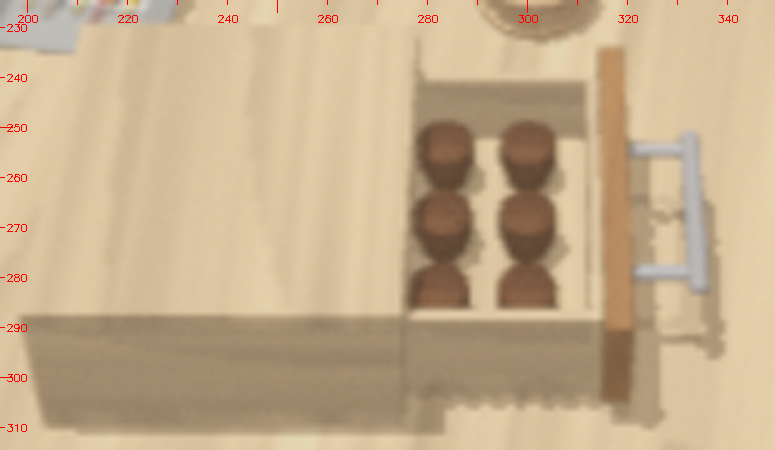

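View pics/d.png

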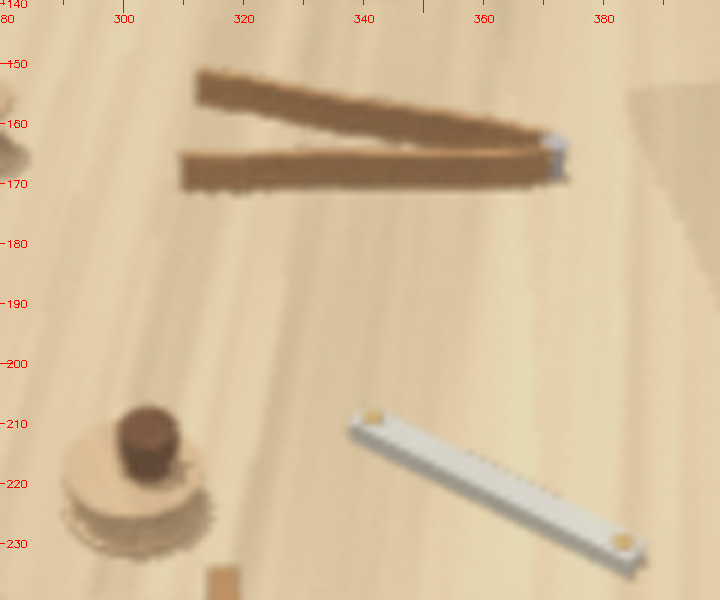

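Run:
```python
from h import *
def tri(a,b):
    o1,d1=ray("top",*a);o2,d2=ray("side",*b)
    d1=d1/np.linalg.norm(d1);d2=d2/np.linalg.norm(d2)
    A=sum(np.eye(3)-np.outer(d,d) for d in(d1,d2));B=sum((np.eye(3)-np.outer(d,d))@o for o,d in((o1,d1),(o2,d2)))
    P=np.linalg.solve(A,B);return P, np.linalg.norm(np.cross(P-o1,d1))*2
np.set_printoptions(precision=4,suppress=True)
print("hinge",tri((407.3,254.5),(371.8,163.3)), atz("top",407.3,254.5,.028),atz("side",371.8,163.3,.028))
print("tipL",atz("top",392.3,194.0,.026),"tipR",atz("top",416.5,193.5,.026))
print("side tipL",atz("side",310,165,.026),"tipR",atz("side",313,151.5,.026))
print("knob",tri((315.5,198.3),(304.2,210)),atz("top",315.5,198.3,.06))
print("knob side top face centre",atz("side",304.2,209.5,.059))
print("stand top", atz("top",316,198,.03))
print("handle ends",atz("top",243.5,232,.055),atz("top",272.5,227.3,.055),"side",atz("side",333,252,.055),atz("side",336,281.5,.055))
print("panel top ends",atz("top",228,220.5,.077),atz("top",284,212.5,.077),atz("side",316,234,.077))
print("cab front top", atz("top",223,190.3,.09),atz("top",280.5,182,.09),"back",atz("top",274,132,.09))
print("rule ends",atz("top",337,229,.015),atz("top",317,270,.015))
print("spool",atz("top",396,158,.045),"block",atz("top",364,157,.024),"jar",atz("top",324.5,150,.065))
for n,a in(("blk",[atz("top",u,v,.024) for u,v in((350,152),(377,149),(378,161),(352,165))]),):print(np.array(a))
```

```text
hinge (array([ 0.4024, -0.2841,  0.0238]), np.float64(0.000655033246079671)) [ 0.4028 -0.2832  0.028 ] [ 0.4023 -0.2784  0.028 ]
tipL [ 0.6163 -0.235   0.026 ] tipR [ 0.6183 -0.3213  0.026 ]
side tipL [ 0.6167 -0.2341  0.026 ] tipR [ 0.6176 -0.3175  0.026 ]
knob (array([0.5961, 0.0378, 0.06  ]), np.float64(0.000431310724792677)) [0.5963 0.0378 0.06  ]
knob side top face centre [0.5964 0.0345 0.059 ]
stand top [0.6011 0.0363 0.03  ]
handle ends [0.4798 0.2851 0.055 ] [0.4961 0.1857 0.055 ] side [0.493  0.1882 0.055 ] [0.4747 0.2884 0.055 ]
panel top ends [0.5179 0.3343 0.077 ] [0.5454 0.1447 0.077 ] [0.5458 0.1489 0.077 ]
cab front top [0.6195 0.3508 0.09  ] [0.6483 0.1565 0.09  ] back [0.8225 0.181  0.09  ]
rule ends [ 0.4923 -0.0383  0.015 ] [0.3485 0.0324 0.015 ]
spool [ 0.7425 -0.2469  0.045 ] block [ 0.7507 -0.1359  0.024 ] jar [0.7658 0.0067 0.065 ]
[[ 0.7689 -0.0856  0.024 ]
 [ 0.7802 -0.1831  0.024 ]
 [ 0.7361 -0.1861  0.024 ]
 [ 0.7213 -0.0925  0.024 ]]
```

Emit:
{"fn": "jog_arm", "kwargs": {
  "rows": [
    {"rz": 6, "hand": 0},
    {"rz": 6, "hand": 0},
    {"x": 25, "y": -29, "hand": 0},
    {"x": 25, "y": -29, "hand": 0},
    {"x": 25, "y": -29, "hand": 0},
    {"x": 25, "y": -29, "hand": 0},
    {"x": 25, "y": -29, "hand": 0},
    {"x": 25, "y": -29, "hand": 0}
  ]
}}

```text
invalid input
```

Emit:
{"fn": "jog_arm", "kwargs": {
  "rows": [
    {"x": 0, "y": 0, "z": 0, "rx": 0, "ry": 0, "rz": 6, "hand": 0},
    {"x": 0, "y": 0, "z": 0, "rx": 0, "ry": 0, "rz": 6, "hand": 0},
    {"x": 25, "y": -29, "z": 0, "rx": 0, "ry": 0, "rz": 0, "hand": 0},
    {"x": 25, "y": -29, "z": 0, "rx": 0, "ry": 0, "rz": 0, "hand": 0},
    {"x": 25, "y": -29, "z": 0, "rx": 0, "ry": 0, "rz": 0, "hand": 0},
    {"x": 25, "y": -29, "z": 0, "rx": 0, "ry": 0, "rz": 0, "hand": 0},
    {"x": 25, "y": -29, "z": 0, "rx": 0, "ry": 0, "rz": 0, "hand": 0},
    {"x": 25, "y": -29, "z": 0, "rx": 0, "ry": 0, "rz": 0, "hand": 0}
  ]
}}

```text
t: 0.77
eef_pos: [0.3506, -0.4135, 0.1972]
tcp_rot: [[0.992, 0.127, -0.003], [0.127, -0.992, 0.003], [-0.002, -0.003, -1.0]]
force: [1.7, -0.6, 0.2]
opening: 0.0
```

Emit:
{"fn": "jog_arm", "kwargs": {
  "rows": [
    {"x": 25, "y": -30, "z": 0, "rx": 0, "ry": 0, "rz": 0, "hand": 0},
    {"x": 25, "y": -30, "z": 0, "rx": 0, "ry": 0, "rz": 0, "hand": 0},
    {"x": 25, "y": -30, "z": 0, "rx": 0, "ry": 0, "rz": 0, "hand": 0},
    {"x": 25, "y": -30, "z": 0, "rx": 0, "ry": 0, "rz": 0, "hand": 0},
    {"x": 6, "y": -40, "z": 0, "rx": 0, "ry": 0, "rz": 0, "hand": 0},
    {"x": 6, "y": -40, "z": 0, "rx": 0, "ry": 0, "rz": 0, "hand": 0},
    {"x": 6, "y": -40, "z": 0, "rx": 0, "ry": 0, "rz": 0, "hand": 0},
    {"x": 6, "y": -40, "z": 0, "rx": 0, "ry": 0, "rz": 0, "hand": 0}
  ]
}}

```text
t: 1.43
eef_pos: [0.443, -0.1083, 0.1966]
tcp_rot: [[0.992, 0.126, -0.002], [0.126, -0.992, 0.003], [-0.002, -0.003, -1.0]]
force: [2.5, 0.5, 0.6]
opening: -0.0002
```

Emit:
{"fn": "jog_arm", "kwargs": {
  "rows": [
    {"x": 3, "y": -40, "z": 0, "rx": 0, "ry": 0, "rz": 0, "hand": 0},
    {"x": 3, "y": -40, "z": 0, "rx": 0, "ry": 0, "rz": 0, "hand": 0},
    {"x": 3, "y": -40, "z": 0, "rx": 0, "ry": 0, "rz": 0, "hand": 0},
    {"x": 3, "y": -40, "z": 0, "rx": 0, "ry": 0, "rz": -1, "hand": 0},
    {"x": 3, "y": -40, "z": 8, "rx": 0, "ry": 0, "rz": 0, "hand": 0},
    {"x": 3, "y": -40, "z": 8, "rx": 0, "ry": 0, "rz": 0, "hand": 0},
    {"x": 3, "y": -40, "z": 8, "rx": 0, "ry": 0, "rz": 0, "hand": 0},
    {"x": 3, "y": -30, "z": 8, "rx": 0, "ry": 0, "rz": 0, "hand": 0}
  ]
}}

```text
t: 2.1
eef_pos: [0.4219, 0.2138, 0.1666]
tcp_rot: [[0.99, 0.144, 0.002], [0.144, -0.99, 0.004], [0.003, -0.004, -1.0]]
force: [1.1, -1.4, -0.1]
opening: 0.0
```

Run:
```python
from h import *
s=ctrl.state();print(s["eef_pos"],s["joints"])
```

```text
[0.42193025 0.21378877 0.166637  ] [0.40232512 0.27715987 2.03141443 0.00407509 0.82963602 1.82614209]
```

Emit:
{"fn": "jog_arm", "kwargs": {
  "rows": [
    {"x": 0, "y": -4, "z": 35, "rx": 0, "ry": 0, "rz": 0, "hand": 0},
    {"x": 0, "y": -4, "z": 35, "rx": 0, "ry": 0, "rz": 0, "hand": 0},
    {"x": 0, "y": -4, "z": 35, "rx": 0, "ry": 0, "rz": 0, "hand": 0},
    {"x": 0, "y": -2, "z": 24, "rx": 0, "ry": 0, "rz": 0, "hand": 0},
    {"x": 0, "y": 0, "z": 0, "rx": 0, "ry": 0, "rz": 0, "hand": 0}
  ]
}}

```text
t: 2.52
eef_pos: [0.4205, 0.2377, 0.0332]
tcp_rot: [[0.988, 0.153, 0.007], [0.153, -0.988, 0.007], [0.008, -0.006, -1.0]]
force: [-1.6, -1.6, -0.8]
opening: 0.0
```

Run:
```python
from h import *
print(ctrl.state()["eef_pos"])
im=optics.snapshot("side");crop(im,195,180,375,315,4,"pics/e.png")
```

```text
[0.42052249 0.23772567 0.03316461]
```

View pics/e.png

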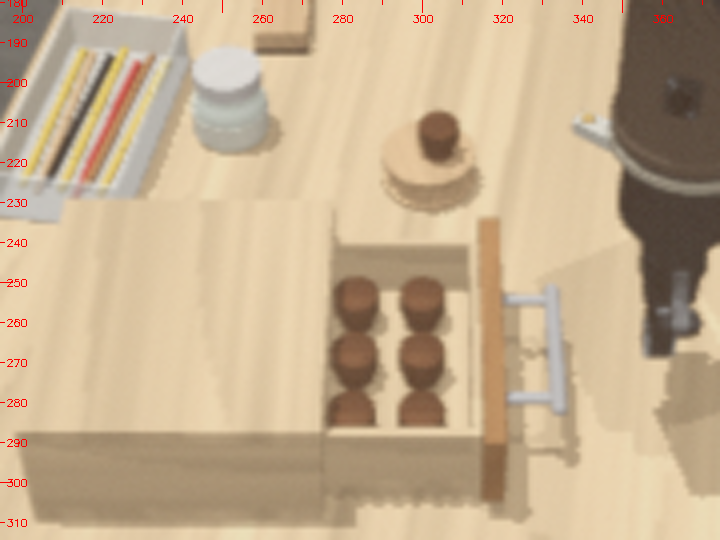

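Emit:
{"fn": "jog_arm", "kwargs": {
  "rows": [
    {"x": 20, "y": 8, "z": -2, "rx": 0, "ry": 0, "rz": 0, "hand": 0},
    {"x": 12, "y": 0, "z": -2, "rx": 0, "ry": 0, "rz": 0, "hand": 0},
    {"x": 6, "y": 0, "z": 0, "rx": 0, "ry": 0, "rz": 0, "hand": 0},
    {"x": 6, "y": 0, "z": 0, "rx": 0, "ry": 0, "rz": 0, "hand": 0},
    {"x": 6, "y": 0, "z": 0, "rx": 0, "ry": 0, "rz": 0, "hand": 0},
    {"x": 8, "y": 0, "z": 0, "rx": 0, "ry": 0, "rz": 0, "hand": 0},
    {"x": 10, "y": 0, "z": 0, "rx": 0, "ry": 0, "rz": 0, "hand": 0},
    {"x": 10, "y": 0, "z": 0, "rx": 0, "ry": 0, "rz": 0, "hand": 0}
  ]
}}

```text
t: 3.23
eef_pos: [0.5039, 0.2421, 0.0467]
tcp_rot: [[0.988, 0.152, 0.011], [0.151, -0.988, 0.009], [0.012, -0.007, -1.0]]
force: [-0.2, -0.4, -0.7]
opening: 0.0
```

Emit:
{"fn": "jog_arm", "kwargs": {
  "rows": [
    {"x": -12, "y": 0, "z": 0, "rx": 0, "ry": 0, "rz": 0, "hand": 0},
    {"x": 0, "y": 3, "z": 12, "rx": 0, "ry": 0.7, "rz": 0, "hand": 0},
    {"x": 0, "y": 0, "z": 2, "rx": 0, "ry": 0, "rz": 0, "hand": 0}
  ]
}}

```text
t: 3.48
eef_pos: [0.497, 0.2387, 0.0332]
tcp_rot: [[0.988, 0.151, 0.027], [0.151, -0.988, 0.012], [0.029, -0.008, -1.0]]
force: [-1.0, -0.9, -1.0]
opening: 0.0001
```

Run:
```python
from h import *
s=ctrl.state();print(s["eef_pos"],s["tcp_rot"],s["qvel"])
im=optics.snapshot("side");crop(im,195,180,375,315,4,"pics/f.png")
```

```text
[0.49699475 0.23867424 0.03316568] [[ 0.98814973  0.15107697  0.02712668]
 [ 0.15078751 -0.98848807  0.01242872]
 [ 0.02869209 -0.00819107 -0.99955474]] [ 0.01154932  0.00998121 -0.01498254  0.0142267   0.02503727  0.00130008]
```

View pics/f.png

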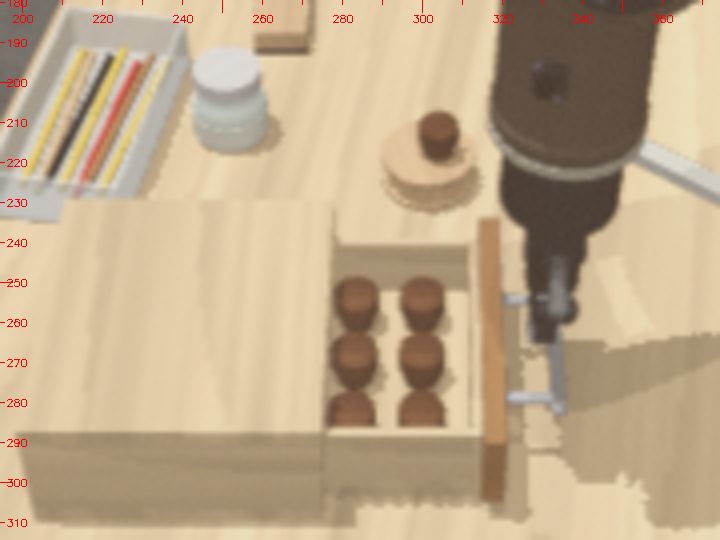

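Run:
```python
from h import *
s=ctrl.state();P=s["eef_pos"];print(proj("side",P),proj("top",P))
for z in(.0575,.052):print(proj("side",[.4855,.2365,z]))
im=optics.snapshot("top");crop(im,210,130,340,265,5,"pics/g.png")
```

```text
(np.float64(329.1475215198071), np.float64(271.10754935458897)) (np.float64(258.02070156166934), np.float64(227.35688872938252))
(np.float64(333.9549793211126), np.float64(265.06002465241386))
(np.float64(333.842107519106), np.float64(266.4231955777325))
```

View pics/g.png

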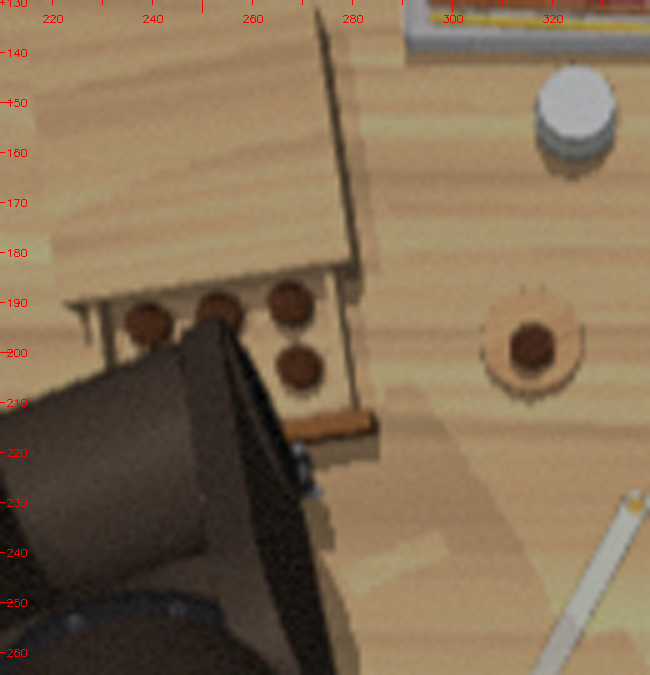

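Run:
```python
from h import *
print(proj("side",[.4205,.2377,.0332]),proj("side",[.4205,.2377,.0532]))
im=optics.snapshot("side");cv2.imwrite("pics/side2.png",im);crop(im,300,220,380,300,9,"pics/i.png")
im=cv2.imread("pics/e.png");cv2.imwrite("pics/j.png",cv2.resize(im[240:420,500:720],None,fx=3,fy=3))
```

```text
(np.float64(357.59782425785755), np.float64(274.3426008303001)) (np.float64(358.2710824577836), np.float64(269.4562282213801))
```

View pics/i.png

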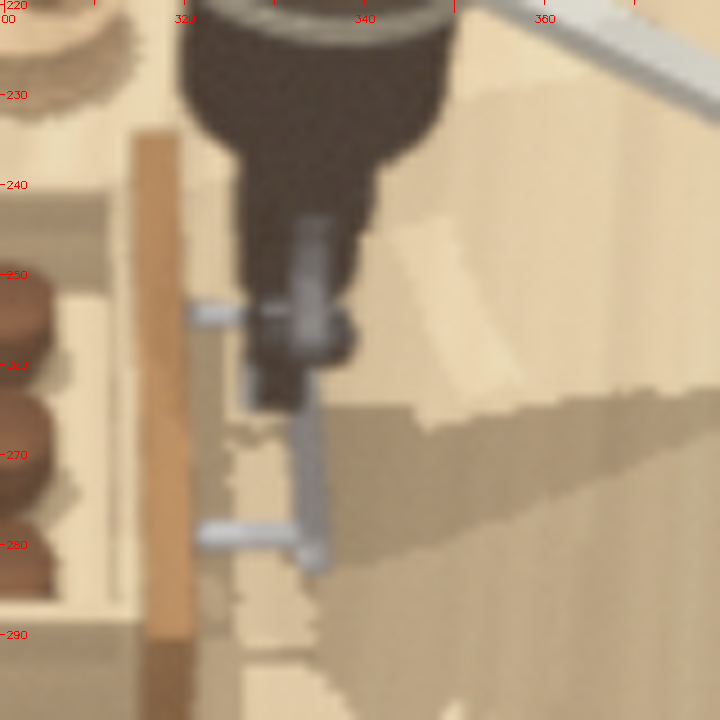

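View pics/j.png

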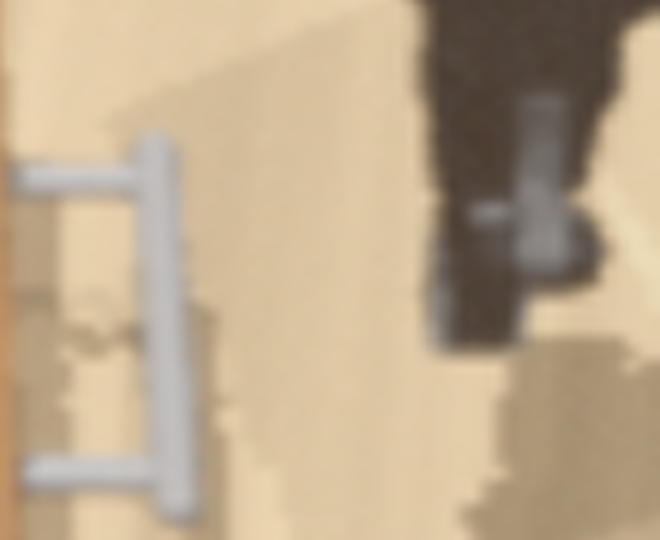

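Emit:
{"fn": "jog_arm", "kwargs": {
  "rows": [
    {"x": 0, "y": 0, "z": -20, "rx": 0, "ry": 0, "rz": 0, "hand": 0},
    {"x": 0, "y": 0, "z": -20, "rx": 0, "ry": 0, "rz": 0, "hand": 0},
    {"x": -35, "y": 0, "z": 0, "rx": 0, "ry": -1.5, "rz": 0, "hand": 0},
    {"x": -35, "y": 0, "z": 0, "rx": 0, "ry": 0, "rz": 0, "hand": 0},
    {"x": 0, "y": 0, "z": 0, "rx": 0, "ry": 0, "rz": 0, "hand": 0}
  ]
}}

```text
t: 4.05
eef_pos: [0.4267, 0.2286, 0.0762]
tcp_rot: [[0.989, 0.15, -0.0], [0.15, -0.989, 0.009], [0.001, -0.009, -1.0]]
force: [0.3, 0.1, -0.9]
opening: 0.0001
```

Run:
```python
from h import *
np.set_printoptions(precision=4,suppress=True)
s=ctrl.state();P=s["eef_pos"];R=s["tcp_rot"];print(P,R,proj("side",P),proj("side",P-.02*R[:,2]))
im=optics.snapshot("side");crop(im,300,220,380,300,9,"pics/k.png")
```

```text
[0.4267 0.2286 0.0762] [[ 0.9886  0.1504 -0.0003]
 [ 0.1504 -0.9886  0.0089]
 [ 0.0011 -0.0089 -1.    ]] (np.float64(356.9272939670542), np.float64(260.80769325041445)) (np.float64(357.60737160847344), np.float64(255.63199417216197))
```

View pics/k.png

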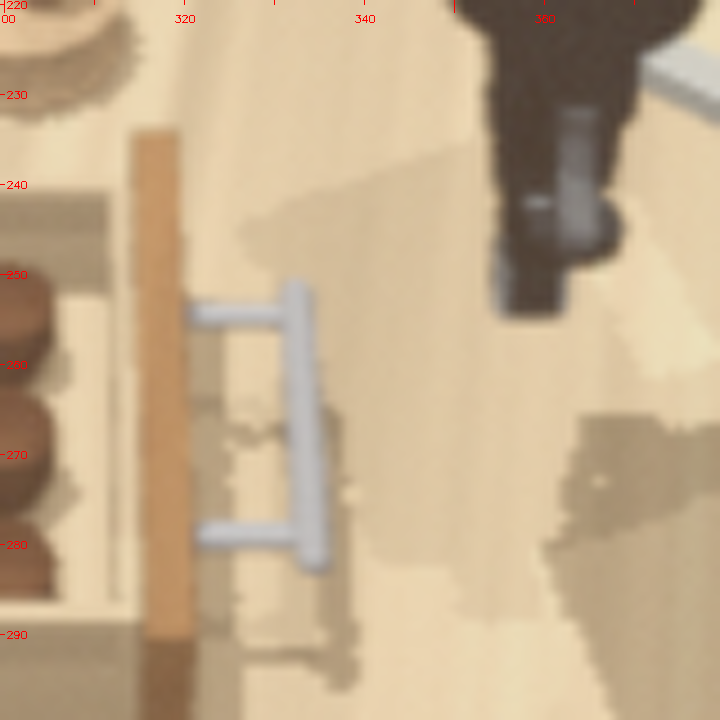

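Emit:
{"fn": "jog_arm", "kwargs": {
  "rows": [
    {"x": 0, "y": 0, "z": 20, "rx": 0, "ry": 0, "rz": 0, "hand": 0},
    {"x": 0, "y": 0, "z": 20, "rx": 0, "ry": 0, "rz": 0, "hand": 0},
    {"x": 0, "y": 0, "z": 10, "rx": 0, "ry": 0, "rz": 0, "hand": 0},
    {"x": 0, "y": 0, "z": 5, "rx": 0, "ry": 0, "rz": 0, "hand": 0},
    {"x": 0, "y": 0, "z": 3, "rx": 0, "ry": 0, "rz": 0, "hand": 0}
  ]
}}

```text
t: 4.52
eef_pos: [0.4351, 0.2328, 0.0199]
tcp_rot: [[0.988, 0.152, 0.01], [0.152, -0.988, 0.013], [0.012, -0.012, -1.0]]
force: [-0.0, 0.8, -0.7]
opening: 0.0001
```

Emit:
{"fn": "jog_arm", "kwargs": {
  "rows": [
    {"x": 0, "y": 0, "z": 3, "rx": 0, "ry": 0, "rz": 0, "hand": 0},
    {"x": 0, "y": 0, "z": 3, "rx": 0, "ry": 0, "rz": 0, "hand": 0},
    {"x": 0, "y": 0, "z": 2, "rx": 0, "ry": 0, "rz": 0, "hand": 0}
  ]
}}

```text
t: 4.77
eef_pos: [0.4362, 0.2333, 0.0119]
tcp_rot: [[0.988, 0.152, 0.01], [0.151, -0.988, 0.014], [0.012, -0.012, -1.0]]
force: [0.2, 0.4, 0.3]
opening: 0.0002
```

Emit:
{"fn": "jog_arm", "kwargs": {
  "rows": [
    {"x": 0, "y": 0, "z": 3, "rx": 0, "ry": 0, "rz": 0, "hand": 0},
    {"x": 0, "y": 0, "z": 3, "rx": 0, "ry": 0, "rz": 0, "hand": 0},
    {"x": 0, "y": 0, "z": 2, "rx": 0, "ry": 0, "rz": 0, "hand": 0}
  ]
}}

```text
t: 5.02
eef_pos: [0.4371, 0.2337, 0.004]
tcp_rot: [[0.988, 0.151, 0.011], [0.151, -0.988, 0.014], [0.014, -0.012, -1.0]]
force: [-0.4, -0.3, 0.1]
opening: 0.0
```

Run:
```python
from h import *
np.set_printoptions(precision=4,suppress=True)
s=ctrl.state();P=s["eef_pos"];R=s["tcp_rot"];print(P,s["force"],proj("side",P),proj("side",P-.02*R[:,2]))
im=optics.snapshot("side");crop(im,300,220,380,300,9,"pics/l.png")
```

```text
[0.4371 0.2337 0.004 ] [-0.417  -0.2533  0.063 ] (np.float64(350.64316885928605), np.float64(279.3798799599231)) (np.float64(351.32103635183165), np.float64(274.57277000076965))
```

View pics/l.png

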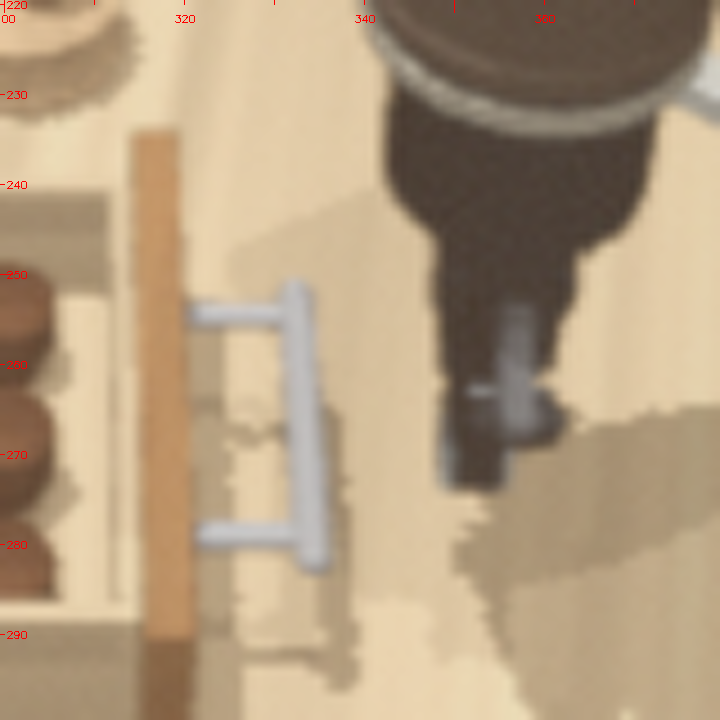

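Emit:
{"fn": "jog_arm", "kwargs": {
  "rows": [
    {"x": 0, "y": 0, "z": 4, "rx": 0, "ry": 0, "rz": 0, "hand": 0},
    {"x": 0, "y": 0, "z": 4, "rx": 0, "ry": 0, "rz": 0, "hand": 0},
    {"x": 0, "y": 0, "z": 3, "rx": 0, "ry": 0, "rz": 0, "hand": 0}
  ]
}}

```text
t: 5.32
eef_pos: [0.4375, 0.234, -0.0076]
tcp_rot: [[0.988, 0.151, 0.012], [0.151, -0.988, 0.015], [0.014, -0.013, -1.0]]
force: [-1.2, -0.6, -0.9]
opening: 0.0
```

Emit:
{"fn": "jog_arm", "kwargs": {
  "rows": [
    {"x": 0, "y": 0, "z": 2, "rx": 0, "ry": 0, "rz": 0, "hand": 0},
    {"x": 0, "y": 0, "z": 2, "rx": 0, "ry": 0, "rz": 0, "hand": 0}
  ]
}}

```text
t: 5.48
eef_pos: [0.4373, 0.234, -0.0125]
tcp_rot: [[0.988, 0.152, 0.012], [0.151, -0.988, 0.014], [0.014, -0.012, -1.0]]
force: [0.4, 0.5, 0.2]
opening: 0.0004
```

Emit:
{"fn": "jog_arm", "kwargs": {
  "rows": [
    {"x": 0, "y": 0, "z": 2, "rx": 0, "ry": 0, "rz": 0, "hand": 0},
    {"x": 0, "y": 0, "z": 2, "rx": 0, "ry": 0, "rz": 0, "hand": 0}
  ]
}}

```text
t: 5.65
eef_pos: [0.4373, 0.234, -0.017]
tcp_rot: [[0.988, 0.151, 0.012], [0.151, -0.988, 0.014], [0.014, -0.012, -1.0]]
force: [1.7, 0.3, 1.1]
opening: 0.0001
```

Emit:
{"fn": "jog_arm", "kwargs": {
  "rows": [
    {"x": 0, "y": 0, "z": 2, "rx": 0, "ry": 0, "rz": 0, "hand": 0}
  ]
}}

```text
t: 5.73
eef_pos: [0.4373, 0.234, -0.0192]
tcp_rot: [[0.988, 0.151, 0.011], [0.151, -0.988, 0.014], [0.013, -0.012, -1.0]]
force: [0.3, 0.3, -0.4]
opening: 0.0002
```

Emit:
{"fn": "jog_arm", "kwargs": {
  "rows": [
    {"x": 0, "y": 0, "z": 2, "rx": 0, "ry": 0, "rz": 0, "hand": 0}
  ]
}}

```text
t: 5.82
eef_pos: [0.4374, 0.234, -0.0214]
tcp_rot: [[0.988, 0.152, 0.011], [0.151, -0.988, 0.014], [0.013, -0.012, -1.0]]
force: [0.2, -0.3, -0.1]
opening: -0.0001
```

Emit:
{"fn": "jog_arm", "kwargs": {
  "rows": [
    {"x": 0, "y": 0, "z": 2, "rx": 0, "ry": 0, "rz": 0, "hand": 0}
  ]
}}

```text
t: 5.9
eef_pos: [0.4374, 0.2341, -0.0236]
tcp_rot: [[0.988, 0.151, 0.012], [0.151, -0.988, 0.014], [0.014, -0.012, -1.0]]
force: [-0.9, 0.3, -0.9]
opening: 0.0002
```

Emit:
{"fn": "jog_arm", "kwargs": {
  "rows": [
    {"x": 0, "y": 0, "z": 2, "rx": 0, "ry": 0, "rz": 0, "hand": 0}
  ]
}}

```text
t: 5.98
eef_pos: [0.4375, 0.2341, -0.0258]
tcp_rot: [[0.988, 0.152, 0.012], [0.151, -0.988, 0.014], [0.014, -0.012, -1.0]]
force: [-0.2, 1.0, -0.0]
opening: 0.0002
```

Run:
```python
from h import *
np.set_printoptions(precision=4,suppress=True)
s=ctrl.state();P=s["eef_pos"];R=s["tcp_rot"];print(P,s["joints"],s["force"],proj("side",P),proj("side",P-.02*R[:,2]))
im=optics.snapshot("side");crop(im,300,220,380,300,9,"pics/m.png")
```

```text
[ 0.4375  0.2341 -0.0258] [0.4236 0.629  2.1267 0.0229 0.3695 1.821 ] [-0.2274  1.017  -0.0264] (np.float64(349.6502866912105), np.float64(286.3656247824276)) (np.float64(350.3081570663041), np.float64(281.7063102904001))
```

View pics/m.png

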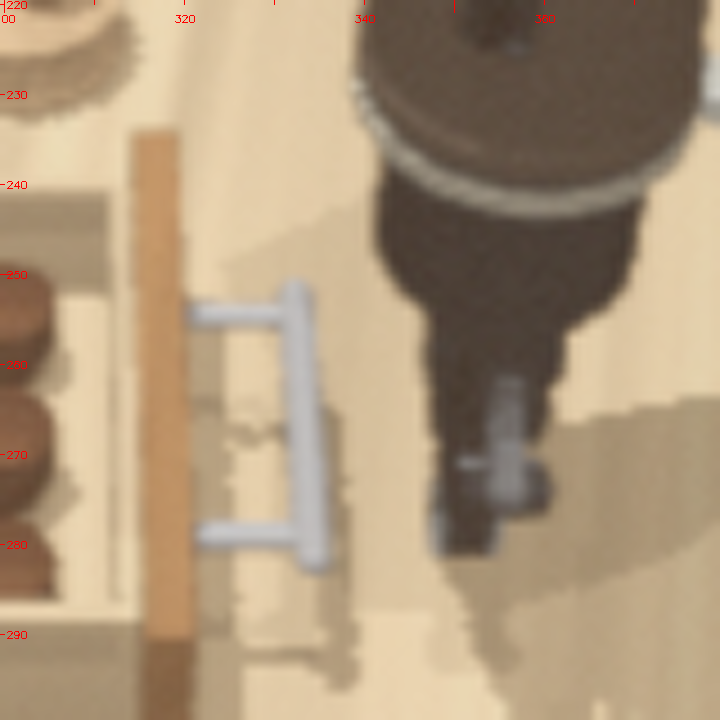

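Emit:
{"fn": "jog_arm", "kwargs": {
  "rows": [
    {"x": 0, "y": 0, "z": 1.5, "rx": 0, "ry": 0, "rz": 0, "hand": 0}
  ]
}}

```text
t: 6.12
eef_pos: [0.4374, 0.2341, -0.0277]
tcp_rot: [[0.988, 0.151, 0.011], [0.151, -0.988, 0.014], [0.013, -0.012, -1.0]]
force: [1.0, 0.7, 0.9]
opening: 0.0002
```

Emit:
{"fn": "jog_arm", "kwargs": {
  "rows": [
    {"x": 0, "y": 0, "z": 1.5, "rx": 0, "ry": 0, "rz": 0, "hand": 0}
  ]
}}

```text
t: 6.2
eef_pos: [0.4374, 0.2341, -0.0293]
tcp_rot: [[0.988, 0.152, 0.011], [0.151, -0.988, 0.014], [0.013, -0.012, -1.0]]
force: [0.2, 0.1, 0.9]
opening: -0.0
```

Emit:
{"fn": "jog_arm", "kwargs": {
  "rows": [
    {"x": 0, "y": 0, "z": 1.5, "rx": 0, "ry": 0, "rz": 0, "hand": 0}
  ]
}}

```text
t: 6.28
eef_pos: [0.4375, 0.2342, -0.0304]
tcp_rot: [[0.988, 0.152, 0.012], [0.151, -0.988, 0.014], [0.014, -0.012, -1.0]]
force: [-11.5, -6.1, 77.2]
opening: -0.0002
```

Emit:
{"fn": "jog_arm", "kwargs": {
  "rows": [
    {"x": 0, "y": 0, "z": -15, "rx": 0, "ry": 0, "rz": 0, "hand": 0},
    {"x": 0, "y": 0, "z": -19, "rx": 0, "ry": -0.7, "rz": 0, "hand": 0},
    {"x": 0, "y": 0, "z": 0, "rx": 0, "ry": 0, "rz": 0, "hand": 0}
  ]
}}

```text
t: 6.53
eef_pos: [0.4364, 0.2334, 0.004]
tcp_rot: [[0.988, 0.152, -0.003], [0.152, -0.988, 0.012], [-0.001, -0.012, -1.0]]
force: [2.0, 1.4, 1.3]
opening: -0.0002
```

Emit:
{"fn": "jog_arm", "kwargs": {
  "rows": [
    {"x": 8, "y": 2, "z": 0, "rx": 0, "ry": 0, "rz": 0, "hand": 0},
    {"x": 8, "y": 2, "z": 0, "rx": 0, "ry": 0, "rz": 0, "hand": 0},
    {"x": 8, "y": 0, "z": 0, "rx": 0, "ry": 0, "rz": 0, "hand": 0},
    {"x": 6, "y": 0, "z": 0, "rx": 0, "ry": 0, "rz": 0, "hand": 0},
    {"x": 6, "y": 0, "z": 0, "rx": 0, "ry": 0, "rz": 0, "hand": 0},
    {"x": 6, "y": 0, "z": 0, "rx": 0, "ry": 0, "rz": 0, "hand": 0}
  ]
}}

```text
t: 7.03
eef_pos: [0.4818, 0.2355, 0.0025]
tcp_rot: [[0.988, 0.152, -0.003], [0.152, -0.988, 0.011], [-0.002, -0.012, -1.0]]
force: [-1.2, 0.5, 0.6]
opening: 0.0
```

Run:
```python
from h import *
im=optics.snapshot("side");crop(im,265,210,365,310,7,"pics/n.png")
```

```text
(no output)
```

View pics/n.png

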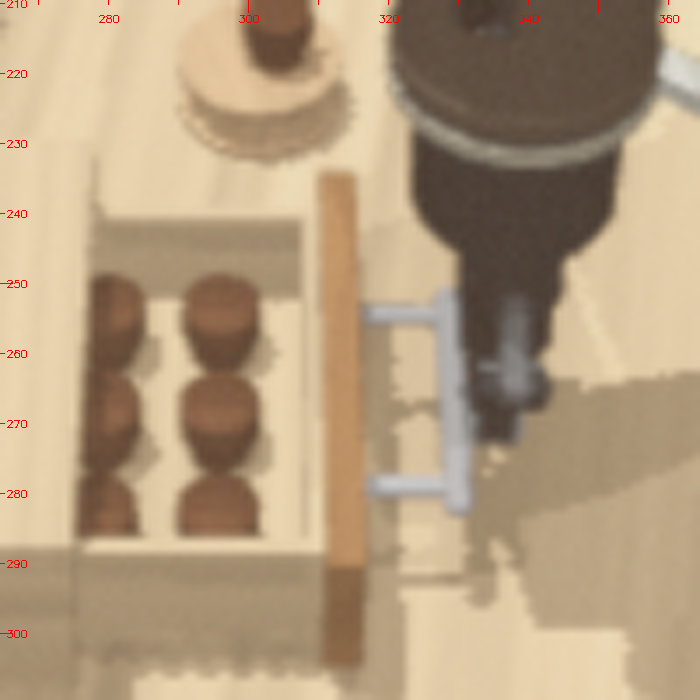

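Emit:
{"fn": "jog_arm", "kwargs": {
  "rows": [
    {"x": 10, "y": 0, "z": 0, "rx": 0, "ry": 0, "rz": 0, "hand": 0},
    {"x": 10, "y": 0, "z": 0, "rx": 0, "ry": 0, "rz": 0, "hand": 0},
    {"x": 10, "y": 0, "z": 0, "rx": 0, "ry": 0, "rz": 0, "hand": 0},
    {"x": 10, "y": 0, "z": 0, "rx": 0, "ry": 0, "rz": 0, "hand": 0},
    {"x": 10, "y": 0, "z": 0, "rx": 0, "ry": 0, "rz": 0, "hand": 0},
    {"x": 9, "y": 0, "z": 0, "rx": 0, "ry": 0, "rz": 0, "hand": 0},
    {"x": 6, "y": 0, "z": 0, "rx": 0, "ry": 0, "rz": 0, "hand": 0},
    {"x": 3, "y": 0, "z": 0, "rx": 0, "ry": 0, "rz": 0, "hand": 0}
  ]
}}

```text
t: 7.75
eef_pos: [0.5553, 0.2466, 0.001]
tcp_rot: [[0.988, 0.151, -0.005], [0.151, -0.988, 0.011], [-0.003, -0.011, -1.0]]
force: [-1.6, -0.4, 0.5]
opening: -0.0002
```

Run:
```python
from h import *
im=optics.snapshot("side");crop(im,245,210,345,310,7,"pics/o.png")
```

```text
(no output)
```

View pics/o.png

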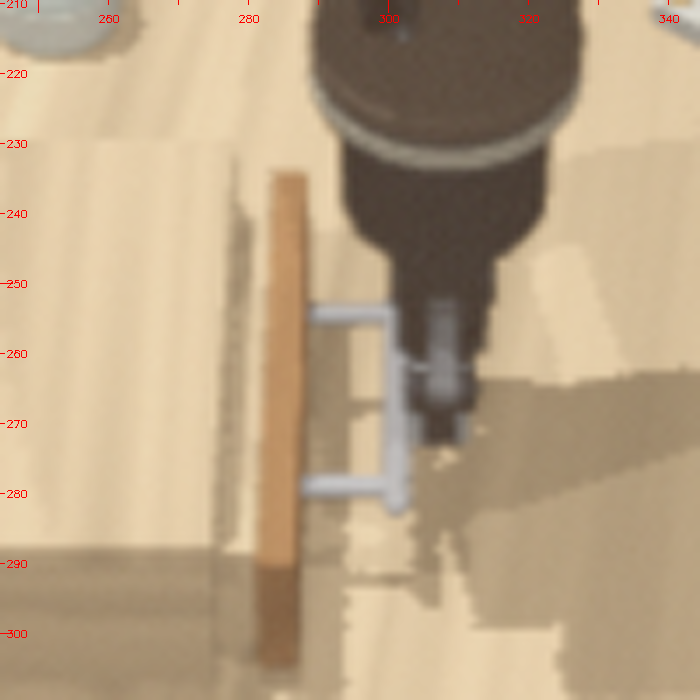

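Emit:
{"fn": "jog_arm", "kwargs": {
  "rows": [
    {"x": 3, "y": 0, "z": 0, "rx": 0, "ry": 0, "rz": 0, "hand": 0},
    {"x": 3, "y": 0, "z": 0, "rx": 0, "ry": 0, "rz": 0, "hand": 0},
    {"x": 2, "y": 0, "z": 0, "rx": 0, "ry": 0, "rz": 0, "hand": 0},
    {"x": 1, "y": 0, "z": 0, "rx": 0, "ry": 0, "rz": 0, "hand": 0}
  ]
}}

```text
t: 8.13
eef_pos: [0.5643, 0.2479, 0.0008]
tcp_rot: [[0.988, 0.151, -0.006], [0.151, -0.988, 0.01], [-0.004, -0.011, -1.0]]
force: [-0.8, -1.1, 0.8]
opening: -0.0001
```

Run:
```python
from h import *
im=optics.snapshot("side");crop(im,245,210,345,310,7,"pics/o2.png")
```

```text
(no output)
```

View pics/o2.png

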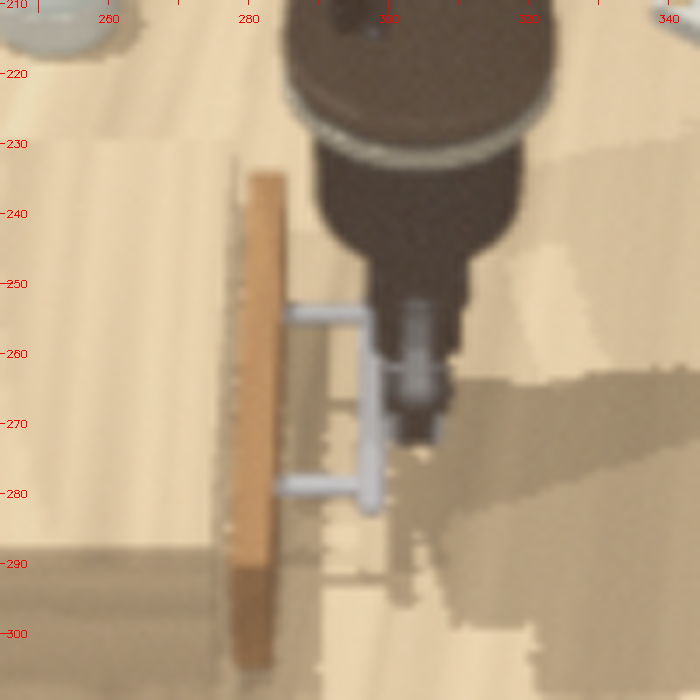

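Emit:
{"fn": "jog_arm", "kwargs": {
  "rows": [
    {"x": 1, "y": 0, "z": 0, "rx": 0, "ry": 0, "rz": 0, "hand": 0},
    {"x": 1, "y": 0, "z": 0, "rx": 0, "ry": 0, "rz": 0, "hand": 0},
    {"x": 1, "y": 0, "z": 0, "rx": 0, "ry": 0, "rz": 0, "hand": 0}
  ]
}}

```text
t: 8.43
eef_pos: [0.5668, 0.2483, 0.0008]
tcp_rot: [[0.988, 0.152, -0.006], [0.152, -0.988, 0.01], [-0.005, -0.011, -1.0]]
force: [-1.7, -0.2, -0.3]
opening: -0.0002
```

Emit:
{"fn": "jog_arm", "kwargs": {
  "rows": [
    {"x": 0.6, "y": 0, "z": 0, "rx": 0, "ry": 0, "rz": 0, "hand": 0},
    {"x": 0.6, "y": 0, "z": 0, "rx": 0, "ry": 0, "rz": 0, "hand": 0}
  ]
}}

```text
t: 8.6
eef_pos: [0.568, 0.2485, 0.0008]
tcp_rot: [[0.988, 0.152, -0.006], [0.152, -0.988, 0.01], [-0.005, -0.011, -1.0]]
force: [-1.7, 0.4, 0.2]
opening: 0.0002
```

Emit:
{"fn": "jog_arm", "kwargs": {
  "rows": [
    {"x": 0.6, "y": 0, "z": 0, "rx": 0, "ry": 0, "rz": 0, "hand": 0},
    {"x": 0.6, "y": 0, "z": 0, "rx": 0, "ry": 0, "rz": 0, "hand": 0}
  ]
}}

```text
t: 8.77
eef_pos: [0.5693, 0.2487, 0.0008]
tcp_rot: [[0.988, 0.152, -0.007], [0.152, -0.988, 0.01], [-0.005, -0.011, -1.0]]
force: [0.1, -0.1, 0.4]
opening: -0.0
```

Emit:
{"fn": "jog_arm", "kwargs": {
  "rows": [
    {"x": 0.6, "y": 0, "z": 0, "rx": 0, "ry": 0, "rz": 0, "hand": 0}
  ]
}}

```text
t: 8.85
eef_pos: [0.5697, 0.2488, 0.0008]
tcp_rot: [[0.988, 0.152, -0.007], [0.152, -0.988, 0.01], [-0.005, -0.011, -1.0]]
force: [-5.3, -0.5, 0.8]
opening: -0.0004
```

Emit:
{"fn": "jog_arm", "kwargs": {
  "rows": [
    {"x": 0.6, "y": 0, "z": 0, "rx": 0, "ry": 0, "rz": 0, "hand": 0}
  ]
}}

```text
t: 8.93
eef_pos: [0.5698, 0.2487, 0.0008]
tcp_rot: [[0.988, 0.152, -0.008], [0.152, -0.988, 0.01], [-0.006, -0.011, -1.0]]
force: [-6.8, -0.3, 5.0]
opening: 0.0005
```

Emit:
{"fn": "jog_arm", "kwargs": {
  "rows": [
    {"x": 1, "y": 0, "z": 0, "rx": 0, "ry": 0, "rz": 0, "hand": 0}
  ]
}}

```text
t: 9.02
eef_pos: [0.5697, 0.2487, 0.0007]
tcp_rot: [[0.988, 0.152, -0.01], [0.152, -0.988, 0.009], [-0.008, -0.011, -1.0]]
force: [-9.4, -0.4, 8.8]
opening: 0.0
```

Emit:
{"fn": "jog_arm", "kwargs": {
  "rows": [
    {"x": 1, "y": 0, "z": 0, "rx": 0, "ry": 0, "rz": 0, "hand": 0}
  ]
}}

```text
t: 9.1
eef_pos: [0.5696, 0.2487, 0.0006]
tcp_rot: [[0.988, 0.152, -0.012], [0.152, -0.988, 0.009], [-0.01, -0.01, -1.0]]
force: [-8.2, -0.2, 6.5]
opening: -0.0001
```

Run:
```python
from h import *
im=optics.snapshot("side");crop(im,245,210,345,310,7,"pics/o3.png")
```

```text
(no output)
```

View pics/o3.png

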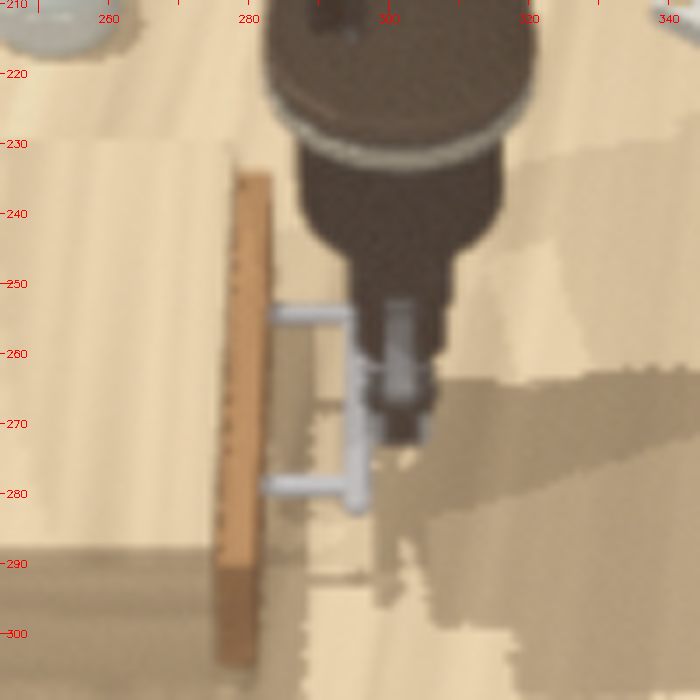

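Emit:
{"fn": "jog_arm", "kwargs": {
  "rows": [
    {"x": -5, "y": 0, "z": 0, "rx": 0, "ry": 0.6, "rz": 0, "hand": 0},
    {"x": -35, "y": 0, "z": 0, "rx": 0, "ry": 0, "rz": 0, "hand": 0},
    {"x": 0, "y": 0, "z": -38, "rx": 0, "ry": 0, "rz": 0, "hand": 0},
    {"x": 0, "y": 0, "z": -38, "rx": 0, "ry": 0, "rz": 0, "hand": 0},
    {"x": 0, "y": 0, "z": -38, "rx": 0, "ry": 0, "rz": 4, "hand": 30},
    {"x": 0, "y": 20, "z": 0, "rx": 0, "ry": 0, "rz": 4, "hand": 60},
    {"x": 0, "y": 40, "z": 0, "rx": 0, "ry": 0, "rz": 0, "hand": 85},
    {"x": 0, "y": 40, "z": 0, "rx": 0, "ry": 0, "rz": 0, "hand": 85}
  ]
}}

```text
t: 9.82
eef_pos: [0.5276, 0.1432, 0.117]
tcp_rot: [[1.0, 0.013, 0.002], [0.013, -1.0, 0.01], [0.003, -0.01, -1.0]]
force: [0.9, 0.1, 0.1]
opening: 0.048
```

Emit:
{"fn": "jog_arm", "kwargs": {
  "rows": [
    {"x": -2, "y": 40, "z": 0, "rx": 0, "ry": 0, "rz": 0, "hand": 85},
    {"x": -2, "y": 40, "z": 0, "rx": 0, "ry": 0, "rz": 0, "hand": 85},
    {"x": -2, "y": 40, "z": 0, "rx": 0, "ry": 0, "rz": 0, "hand": 85},
    {"x": -2, "y": 40, "z": 0, "rx": 0, "ry": 0, "rz": 0, "hand": 85},
    {"x": -2, "y": 40, "z": 0, "rx": 0, "ry": 0, "rz": 0, "hand": 85},
    {"x": -2, "y": 40, "z": 0, "rx": 0, "ry": 0, "rz": 0, "hand": 85},
    {"x": -2, "y": 40, "z": 0, "rx": 0, "ry": 0, "rz": 0, "hand": 85},
    {"x": -2, "y": 40, "z": 0, "rx": 0, "ry": 0, "rz": 0, "hand": 85}
  ]
}}

```text
t: 10.48
eef_pos: [0.5151, -0.1894, 0.1162]
tcp_rot: [[1.0, 0.017, 0.016], [0.017, -1.0, 0.008], [0.016, -0.007, -1.0]]
force: [2.0, 0.2, 0.7]
opening: 0.0849
```

Emit:
{"fn": "jog_arm", "kwargs": {
  "rows": [
    {"x": -2, "y": 40, "z": 0, "rx": 0, "ry": 0, "rz": 0, "hand": 85},
    {"x": 0, "y": 35, "z": 0, "rx": 0, "ry": 0, "rz": 0, "hand": 85},
    {"x": 0, "y": 10, "z": 0, "rx": 0, "ry": 0, "rz": 0, "hand": 85},
    {"x": 0, "y": 0, "z": 0, "rx": 0, "ry": 0, "rz": 0, "hand": 85}
  ]
}}

```text
t: 10.82
eef_pos: [0.5133, -0.2863, 0.1159]
tcp_rot: [[1.0, 0.01, 0.021], [0.01, -1.0, 0.003], [0.021, -0.003, -1.0]]
force: [0.5, -0.1, -0.3]
opening: 0.0854
```

Run:
```python
from h import *
np.set_printoptions(precision=4,suppress=True)
s=ctrl.state();P=s["eef_pos"];R=s["tcp_rot"];print(P,R)
im=optics.snapshot("side");cv2.imwrite("pics/s3.png",im);crop(im,280,60,420,180,5,"pics/p.png")
im=optics.snapshot("top");cv2.imwrite("pics/t3.png",im);crop(im,210,130,440,270,3,"pics/q.png")
for q in(P,P-.03*R[:,2]):print(proj("side",q),proj("top",q))
```

```text
[ 0.5133 -0.2863  0.1159] [[ 0.9997  0.0104  0.0208]
 [ 0.0104 -0.9999  0.0028]
 [ 0.0209 -0.0026 -0.9998]]
(np.float64(342.3767862107238), np.float64(138.07091659070124)) (np.float64(413.3454207304957), np.float64(221.2850815085248))
(np.float64(343.15186120556814), np.float64(130.62741818245578)) (np.float64(415.5577539180451), np.float64(220.87363272380497))
```

View pics/p.png

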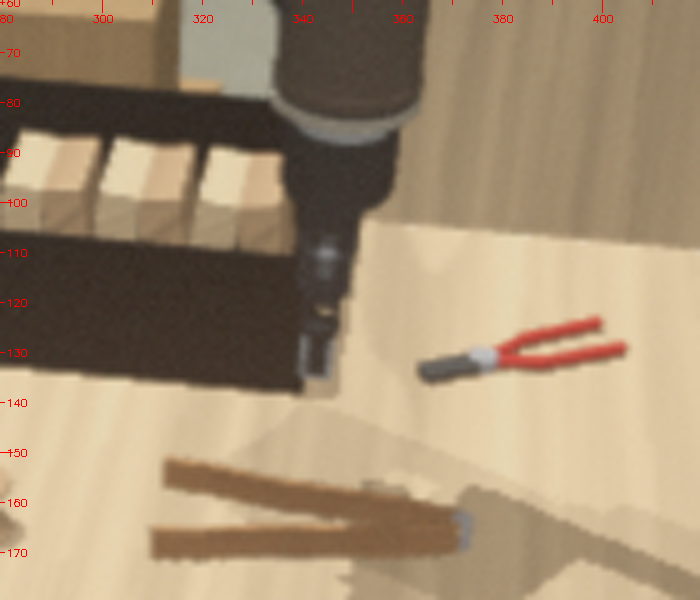

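View pics/q.png

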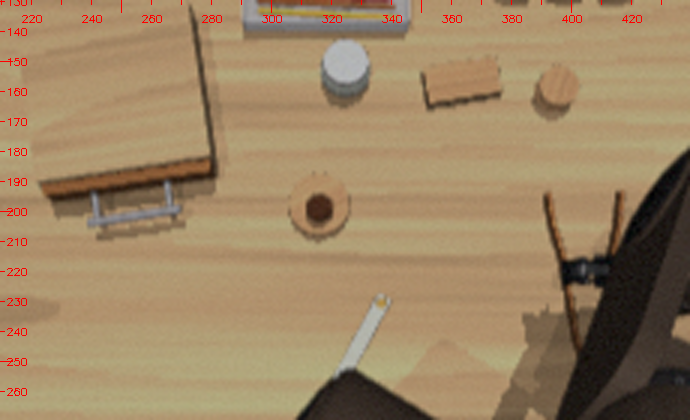

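Run:
```python
from h import *
P=np.array([.5133,-.2863,.1159])
for dz in(.0,.03,.043):
  for dy in(.0425,.057): 
    q=P+[0,dy,dz];print(dz,dy,np.round(proj("side",q),1),np.round(proj("top",q),1))
im=cv2.imread("pics/t3.png");crop(im,380,180,440,240,10,"pics/r.png")
im=cv2.imread("pics/s3.png");crop(im,320,90,380,150,10,"pics/r2.png")
```

```text
0.0 0.0425 [341.3 145. ] [400.5 221.3]
0.0 0.057 [340.9 147.4] [396.1 221.3]
0.03 0.0425 [341.9 137.4] [402.4 220.7]
0.03 0.057 [341.5 139.8] [397.9 220.7]
0.043 0.0425 [342.1 134.1] [403.2 220.4]
0.043 0.057 [341.7 136.5] [398.7 220.4]
```

View pics/r.png

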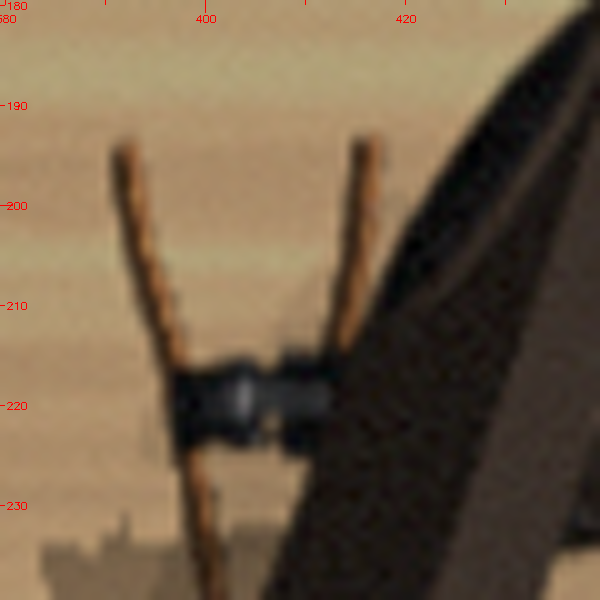

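View pics/r2.png

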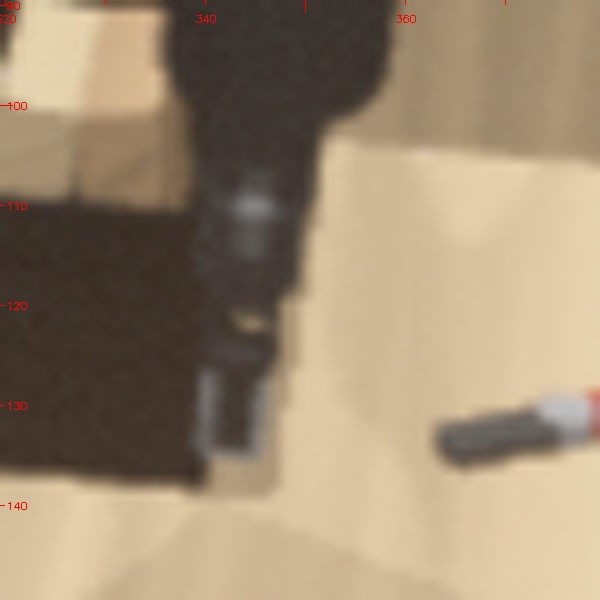

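Emit:
{"fn": "jog_arm", "kwargs": {
  "rows": [
    {"x": -6, "y": -7, "z": 0, "rx": 0, "ry": -1.2, "rz": -0.5, "hand": 85},
    {"x": 0, "y": 0, "z": 25, "rx": 0, "ry": 0, "rz": 0, "hand": 85},
    {"x": 0, "y": 0, "z": 25, "rx": 0, "ry": 0, "rz": 0, "hand": 85},
    {"x": 0, "y": 0, "z": 25, "rx": 0, "ry": 0, "rz": 0, "hand": 85},
    {"x": 0, "y": 0, "z": 5, "rx": 0, "ry": 0, "rz": 0, "hand": 85}
  ]
}}

```text
t: 11.33
eef_pos: [0.5074, -0.2672, 0.0363]
tcp_rot: [[1.0, 0.03, -0.003], [0.03, -1.0, 0.002], [-0.003, -0.002, -1.0]]
force: [-0.9, 1.4, -0.8]
opening: 0.0847
```

Emit:
{"fn": "jog_arm", "kwargs": {
  "rows": [
    {"x": 0, "y": 12, "z": 0, "rx": 0, "ry": 0, "rz": 0.5, "hand": 85},
    {"x": 0, "y": 0, "z": 0, "rx": 0, "ry": 0, "rz": 0, "hand": 85}
  ]
}}

```text
t: 11.5
eef_pos: [0.507, -0.2756, 0.0356]
tcp_rot: [[1.0, 0.026, -0.007], [0.026, -1.0, 0.004], [-0.007, -0.004, -1.0]]
force: [0.9, 0.2, 0.3]
opening: 0.0848
```

Run:
```python
from h import *
im=optics.snapshot("side");crop(im,290,100,390,190,7,"pics/u.png")
im=optics.snapshot("top");crop(im,380,180,440,270,6,"pics/u2.png")
```

```text
(no output)
```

View pics/u.png

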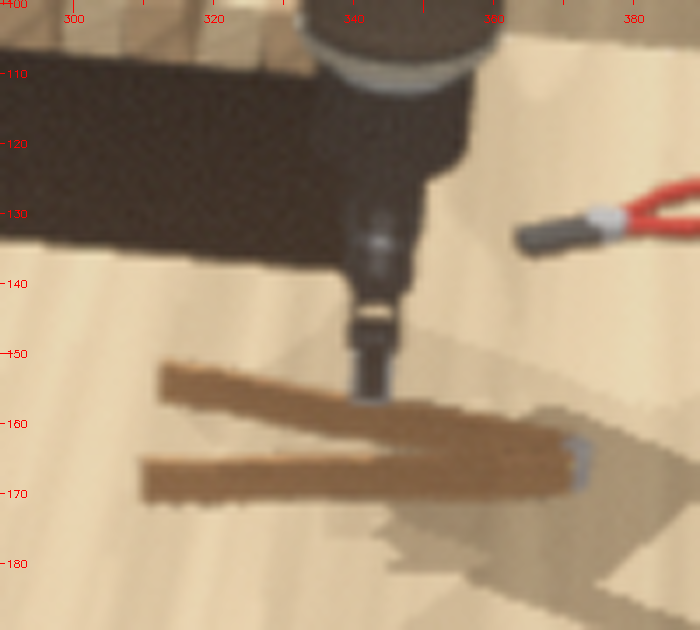

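View pics/u2.png

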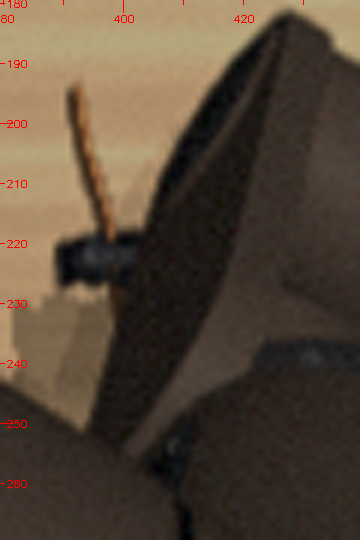

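Run:
```python
from h import *
P=np.array([.507,-.2756,.0356])
for dz in(.0,.03,.043):
  for dy in(-.057,-.0425,0,.0425,.057): 
    q=P+[0,dy,dz];print(dz,dy,np.round(proj("side",q),1),np.round(proj("top",q),1))
```

```text
0.0 -0.057 [343.8 150. ] [421.2 224.6]
0.0 -0.0425 [343.4 152.2] [417.  224.6]
0.0 0 [342.4 159. ] [404.9 224.6]
0.0 0.0425 [341.3 166.1] [392.8 224.6]
0.0 0.057 [340.9 168.6] [388.7 224.6]
0.03 -0.057 [344.3 143.1] [423.4 224.1]
0.03 -0.0425 [344.  145.3] [419.2 224.1]
0.03 0 [343.  152.1] [406.8 224.1]
0.03 0.0425 [341.9 159.1] [394.4 224.1]
0.03 0.057 [341.5 161.6] [390.2 224.1]
0.043 -0.057 [344.6 140. ] [424.4 223.9]
0.043 -0.0425 [344.2 142.2] [420.1 223.9]
0.043 0 [343.2 149. ] [407.7 223.9]
0.043 0.0425 [342.1 156. ] [395.2 223.9]
0.043 0.057 [341.7 158.5] [390.9 223.8]
```

Emit:
{"fn": "jog_arm", "kwargs": {
  "rows": [
    {"x": 0, "y": 4, "z": 0, "rx": 0, "ry": 0.4, "rz": 0, "hand": 85},
    {"x": 0, "y": 0, "z": 20, "rx": 0, "ry": 0, "rz": 0, "hand": 85},
    {"x": 0, "y": 0, "z": 20, "rx": 0, "ry": 0, "rz": 0, "hand": 85},
    {"x": 0, "y": 0, "z": 10, "rx": 0, "ry": 0, "rz": 0, "hand": 85},
    {"x": 0, "y": 0, "z": 4, "rx": 0, "ry": 0, "rz": 0, "hand": 85},
    {"x": 0, "y": 0, "z": 0, "rx": 0, "ry": 0, "rz": 0, "hand": 85}
  ]
}}

```text
t: 12.1
eef_pos: [0.5112, -0.2817, -0.0131]
tcp_rot: [[1.0, 0.026, 0.011], [0.026, -1.0, -0.001], [0.011, 0.002, -1.0]]
force: [-0.3, 0.2, -0.8]
opening: 0.0853
```

Emit:
{"fn": "jog_arm", "kwargs": {
  "rows": [
    {"x": -3, "y": -2, "z": 5, "rx": 0, "ry": -0.5, "rz": 0, "hand": 85},
    {"x": 0, "y": 0, "z": 5, "rx": 0, "ry": 0, "rz": 0, "hand": 85},
    {"x": 0, "y": 0, "z": 4, "rx": 0, "ry": 0, "rz": 0, "hand": 75},
    {"x": 0, "y": 0, "z": 0, "rx": 0, "ry": 0, "rz": 0, "hand": 66},
    {"x": 0, "y": 0, "z": 0, "rx": 0, "ry": 0, "rz": 0, "hand": 62},
    {"x": 0, "y": 0, "z": 0, "rx": 0, "ry": 0, "rz": 0, "hand": 60}
  ]
}}

```text
t: 12.6
eef_pos: [0.5093, -0.2806, -0.0258]
tcp_rot: [[1.0, 0.026, 0.004], [0.026, -1.0, -0.003], [0.004, 0.003, -1.0]]
force: [0.3, 0.4, 1.0]
opening: 0.0599
```

Run:
```python
from h import *
im=optics.snapshot("side");crop(im,290,100,390,190,7,"pics/v.png")
```

```text
(no output)
```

View pics/v.png

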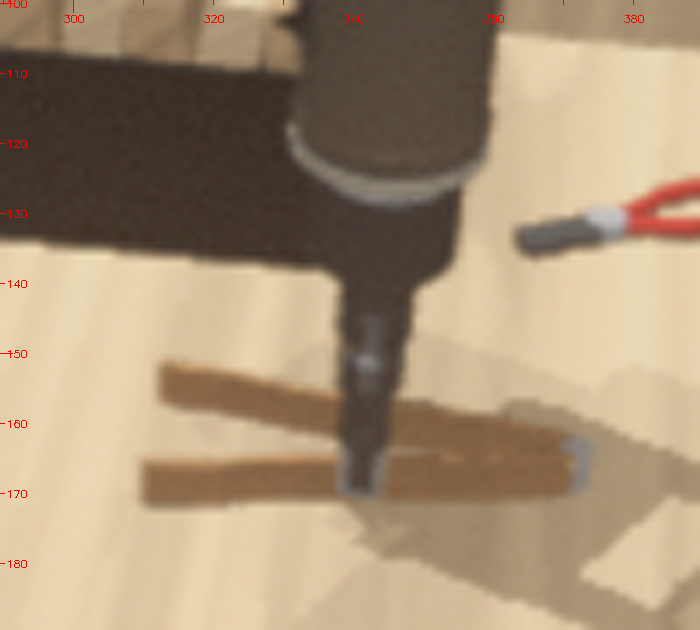

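Emit:
{"fn": "jog_arm", "kwargs": {
  "rows": [
    {"x": 0, "y": 0, "z": 0, "rx": 0, "ry": 0, "rz": 0, "hand": 54},
    {"x": 0, "y": 0, "z": 0, "rx": 0, "ry": 0, "rz": 0, "hand": 50},
    {"x": 0, "y": 0, "z": 0, "rx": 0, "ry": 0, "rz": 0, "hand": 46},
    {"x": 0, "y": 0, "z": 0, "rx": 0, "ry": 0, "rz": 0, "hand": 44},
    {"x": 0, "y": 0, "z": 0, "rx": 0, "ry": 0, "rz": 0, "hand": 44}
  ]
}}

```text
t: 13.07
eef_pos: [0.5105, -0.2813, -0.0238]
tcp_rot: [[1.0, 0.026, 0.006], [0.026, -1.0, -0.005], [0.006, 0.005, -1.0]]
force: [0.1, 0.4, -1.0]
opening: 0.044
```

Run:
```python
from h import *
im=optics.snapshot("side");crop(im,290,100,390,190,7,"pics/w.png")
im=optics.snapshot("top");crop(im,370,180,440,270,6,"pics/w2.png")
```

```text
(no output)
```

View pics/w.png

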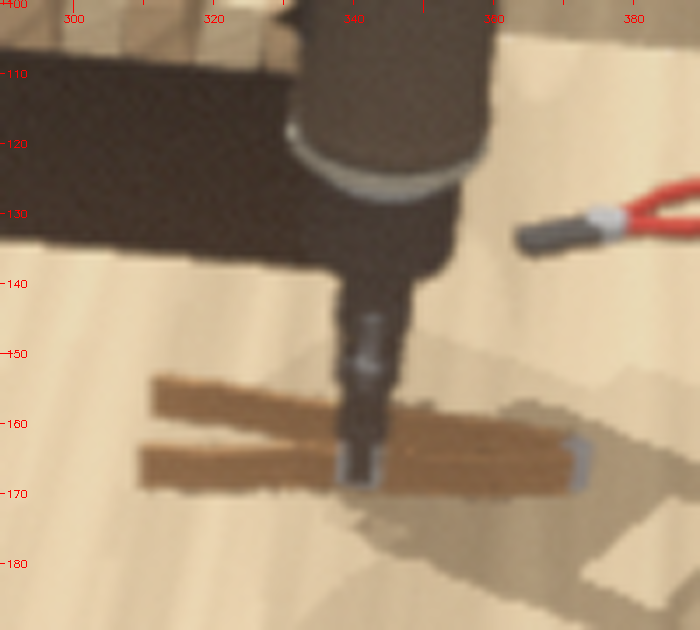

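View pics/w2.png

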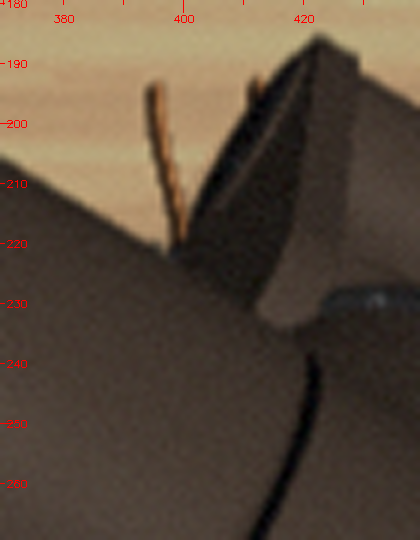

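Emit:
{"fn": "jog_arm", "kwargs": {
  "rows": [
    {"x": 0, "y": 0, "z": -5, "rx": 0, "ry": 0, "rz": 0, "hand": 44},
    {"x": 0, "y": 0, "z": -10, "rx": 0, "ry": 0, "rz": 0, "hand": 44},
    {"x": 0, "y": 0, "z": -20, "rx": 0, "ry": 0, "rz": 0, "hand": 44},
    {"x": 0, "y": 0, "z": -20, "rx": 0, "ry": 0, "rz": 0, "hand": 44},
    {"x": 0, "y": 0, "z": -20, "rx": 0, "ry": 0, "rz": 0, "hand": 44},
    {"x": 0, "y": 0, "z": -20, "rx": 0, "ry": 0, "rz": 0, "hand": 44},
    {"x": 0, "y": 0, "z": -5, "rx": 0, "ry": 0, "rz": 0, "hand": 44}
  ]
}}

```text
t: 13.75
eef_pos: [0.5079, -0.2796, 0.0816]
tcp_rot: [[1.0, 0.025, 0.002], [0.026, -1.0, -0.002], [0.002, 0.002, -1.0]]
force: [0.8, -0.4, -0.2]
opening: 0.0437
```

Run:
```python
from h import *
im=optics.snapshot("side");crop(im,280,60,400,170,6,"pics/x.png")
```

```text
(no output)
```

View pics/x.png

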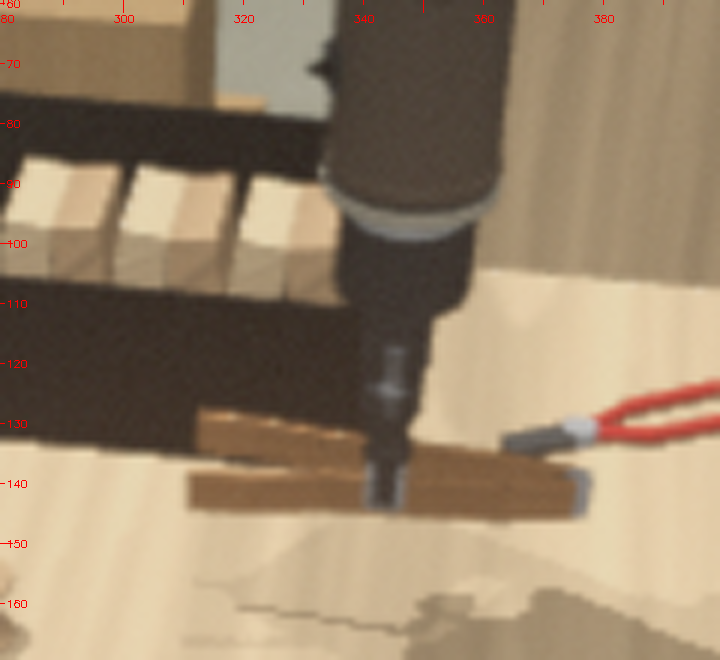

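Emit:
{"fn": "jog_arm", "kwargs": {
  "rows": [
    {"x": 0, "y": -15, "z": 0, "rx": 0, "ry": 0, "rz": 0, "hand": 44},
    {"x": 0, "y": -25, "z": 0, "rx": 0, "ry": 0, "rz": 0, "hand": 44},
    {"x": 0, "y": -35, "z": 0, "rx": 0, "ry": 0, "rz": 0, "hand": 44},
    {"x": 0, "y": -35, "z": 0, "rx": 0, "ry": 0, "rz": 0, "hand": 44},
    {"x": 0, "y": -35, "z": 0, "rx": 0, "ry": 0, "rz": 0, "hand": 44},
    {"x": 0, "y": -35, "z": 0, "rx": 0, "ry": 0, "rz": 0, "hand": 44},
    {"x": 0, "y": -30, "z": 0, "rx": 0, "ry": 0, "rz": 0, "hand": 44},
    {"x": 0, "y": -30, "z": 0, "rx": 0, "ry": 0, "rz": 0, "hand": 44}
  ]
}}

```text
t: 14.47
eef_pos: [0.4983, -0.0328, 0.0769]
tcp_rot: [[1.0, 0.017, 0.0], [0.017, -1.0, -0.003], [-0.0, 0.003, -1.0]]
force: [0.6, 0.2, -2.0]
opening: 0.0443
```

Emit:
{"fn": "jog_arm", "kwargs": {
  "rows": [
    {"x": 0, "y": -25, "z": 0, "rx": 0, "ry": 0, "rz": 0, "hand": 44},
    {"x": 0, "y": -15, "z": 0, "rx": 0, "ry": 0, "rz": 0, "hand": 44},
    {"x": 0, "y": -5, "z": 0, "rx": 0, "ry": 0, "rz": 0, "hand": 44},
    {"x": 0, "y": 0, "z": 0, "rx": 0, "ry": 0, "rz": 0, "hand": 44}
  ]
}}

```text
t: 14.8
eef_pos: [0.4923, 0.0215, 0.0737]
tcp_rot: [[1.0, 0.023, -0.006], [0.023, -1.0, -0.002], [-0.006, 0.002, -1.0]]
force: [1.1, -0.2, -0.6]
opening: 0.0441
```

Run:
```python
from h import *
np.set_printoptions(precision=4,suppress=True)
s=ctrl.state();print(s["eef_pos"],s["tcp_rot"],s["joints"])
im=optics.snapshot("side");crop(im,270,150,390,250,6,"pics/y.png")
im=optics.snapshot("top");crop(im,270,170,370,270,7,"pics/y2.png")
```

```text
[0.4923 0.0215 0.0737] [[ 0.9997  0.0227 -0.0064]
 [ 0.0227 -0.9997 -0.0022]
 [-0.0064  0.002  -1.    ]] [-0.0161  0.4506  2.0645 -0.0038  0.6328  1.5352]
```

View pics/y.png

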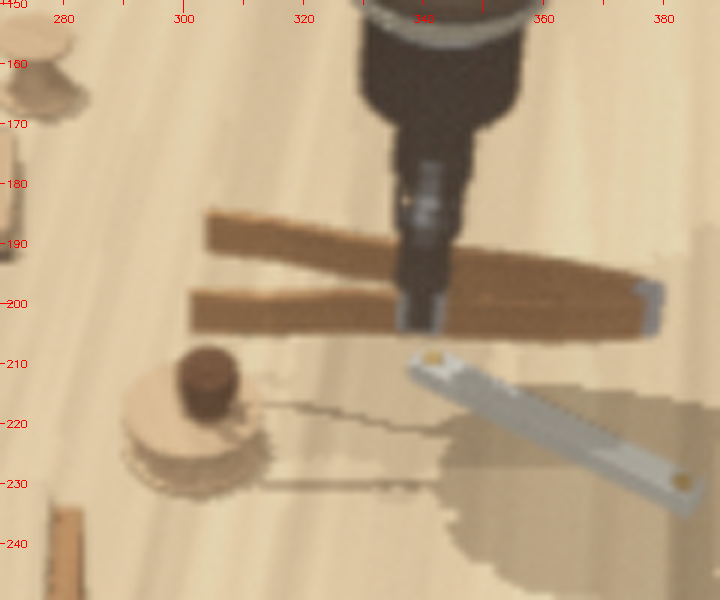

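View pics/y2.png

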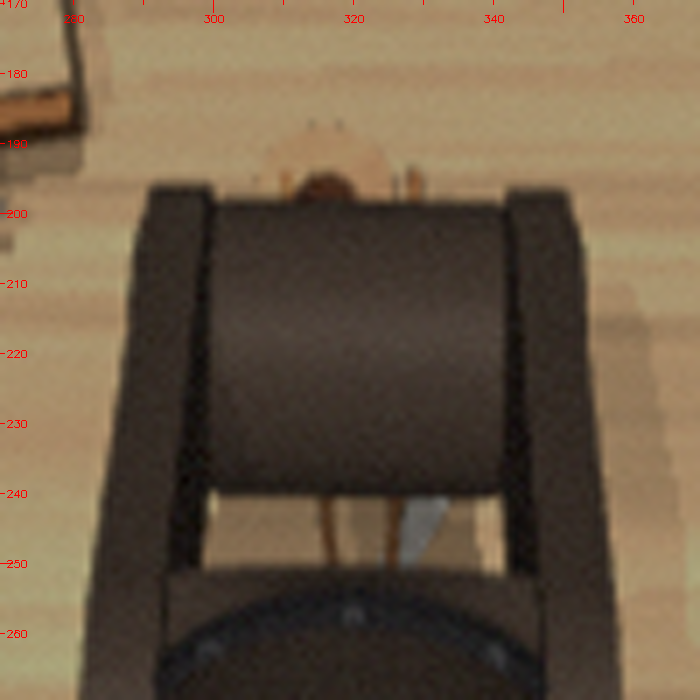

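Run:
```python
from h import *
np.set_printoptions(precision=4,suppress=True)
for z in(.1235,.13):
  print(z,atz("top",310.5,193.8,z),atz("top",328.7,193.6,z),atz("side",301.5,198.3,z),atz("side",304,185,z), "hinge side",atz("side",378,196.5,z))
```

```text
0.1235 [0.6034 0.0537 0.1235] [ 0.6042 -0.0065  0.1235] [0.6013 0.0587 0.1235] [ 0.6034 -0.0023  0.1235] hinge side [0.3833 0.0142 0.1235]
0.13 [0.6026 0.0535 0.13  ] [ 0.6033 -0.0063  0.13  ] [0.6001 0.0662 0.13  ] [0.6022 0.0056 0.13  ] hinge side [0.3838 0.022  0.13  ]
```

Emit:
{"fn": "jog_arm", "kwargs": {
  "rows": [
    {"x": 8, "y": -6, "z": 0, "rx": 0, "ry": 0, "rz": 0, "hand": 44},
    {"x": 4, "y": -5, "z": 0, "rx": 0, "ry": 0, "rz": 0, "hand": 44},
    {"x": 0, "y": 0, "z": 10, "rx": 0, "ry": 0, "rz": 0, "hand": 44},
    {"x": 0, "y": 0, "z": 6, "rx": 0, "ry": 0, "rz": 0, "hand": 44},
    {"x": 0, "y": 0, "z": 0, "rx": 0, "ry": 0, "rz": 0, "hand": 44}
  ]
}}

```text
t: 15.32
eef_pos: [0.5068, 0.029, 0.0561]
tcp_rot: [[1.0, 0.017, -0.005], [0.017, -1.0, -0.002], [-0.005, 0.002, -1.0]]
force: [-0.7, -0.4, -1.5]
opening: 0.0444
```

Emit:
{"fn": "jog_arm", "kwargs": {
  "rows": [
    {"x": -1, "y": -5, "z": 0, "rx": 0, "ry": 0, "rz": 0, "hand": 44},
    {"x": 0, "y": 0, "z": 0, "rx": 0, "ry": 0, "rz": 0, "hand": 44}
  ]
}}

```text
t: 15.48
eef_pos: [0.5049, 0.0336, 0.055]
tcp_rot: [[1.0, 0.015, -0.007], [0.015, -1.0, -0.003], [-0.007, 0.002, -1.0]]
force: [-0.2, 0.2, -1.6]
opening: 0.044
```

Run:
```python
from h import *
im=optics.snapshot("side");crop(im,280,175,380,245,7,"pics/z.png")
im=optics.snapshot("top");crop(im,290,170,345,215,12,"pics/z2.png")
```

```text
(no output)
```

View pics/z.png

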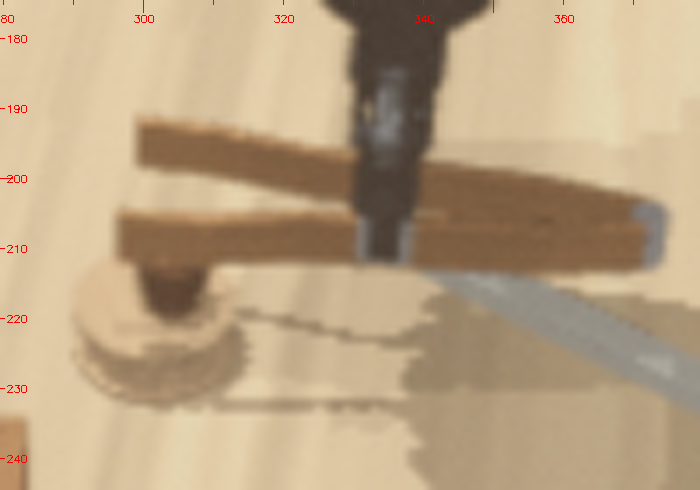

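View pics/z2.png

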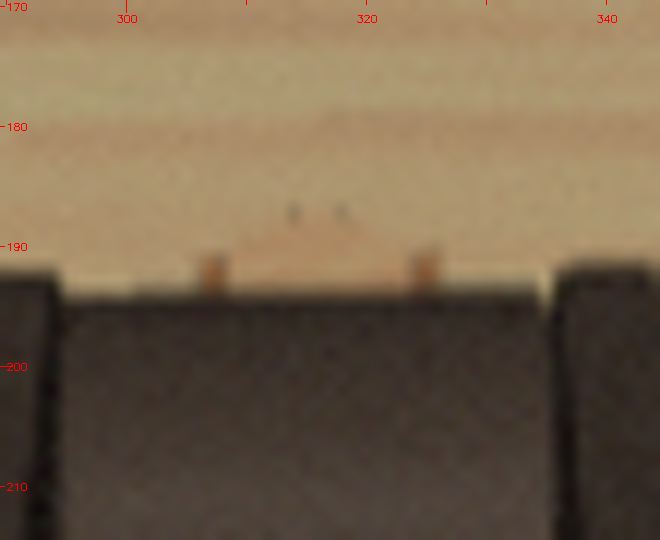

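Run:
```python
from h import *
np.set_printoptions(precision=4,suppress=True)
z=.055+.0238+.026
print(z,atz("top",307.3,190.8,z),atz("top",325,190.6,z),"side",atz("side",296.5,205,z),atz("side",299.3,191.3,z),"hinge",atz("side",372.5,203.5,z))
print("bottom side", atz("side",296.5,212,z-.026))
```

```text
0.1048 [0.6161 0.0649 0.1048] [0.6169 0.0055 0.1048] side [0.6141 0.0689 0.1048] [0.616  0.0068 0.1048] hinge [0.3967 0.0261 0.1048]
bottom side [0.6139 0.0705 0.0788]
```

Emit:
{"fn": "jog_arm", "kwargs": {
  "rows": [
    {"x": 0, "y": -1, "z": 8, "rx": 0, "ry": 0.4, "rz": 0, "hand": 44},
    {"x": 0, "y": 0, "z": 8, "rx": 0, "ry": 0, "rz": 0, "hand": 44},
    {"x": 0, "y": 0, "z": 4, "rx": 0, "ry": 0, "rz": 0, "hand": 44},
    {"x": 0, "y": 0, "z": 0, "rx": 0, "ry": 0, "rz": 0, "hand": 44}
  ]
}}

```text
t: 15.92
eef_pos: [0.5059, 0.0342, 0.0352]
tcp_rot: [[1.0, 0.016, 0.003], [0.016, -1.0, -0.003], [0.003, 0.003, -1.0]]
force: [-0.4, -0.0, -1.3]
opening: 0.0443
```

Emit:
{"fn": "jog_arm", "kwargs": {
  "rows": [
    {"x": 0, "y": -1, "z": 7, "rx": 0, "ry": 0, "rz": 0, "hand": 44},
    {"x": 0, "y": 0, "z": 6, "rx": 0, "ry": 0, "rz": 0, "hand": 44},
    {"x": 0, "y": 0, "z": 4, "rx": 0, "ry": 0, "rz": 0, "hand": 44},
    {"x": 0, "y": 0, "z": 0, "rx": 0, "ry": 0, "rz": 0, "hand": 44}
  ]
}}

```text
t: 16.25
eef_pos: [0.5062, 0.0352, 0.0167]
tcp_rot: [[1.0, 0.016, 0.003], [0.016, -1.0, -0.003], [0.003, 0.003, -1.0]]
force: [0.1, 0.4, -1.8]
opening: 0.0441
```

Run:
```python
from h import *
im=optics.snapshot("side");crop(im,275,180,375,245,7,"pics/z3.png")
im=optics.snapshot("top");crop(im,290,170,345,215,12,"pics/z4.png")
```

```text
(no output)
```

View pics/z3.png

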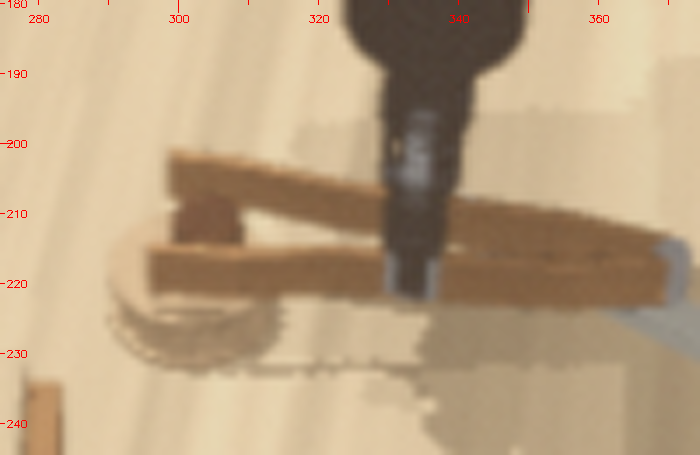

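View pics/z4.png

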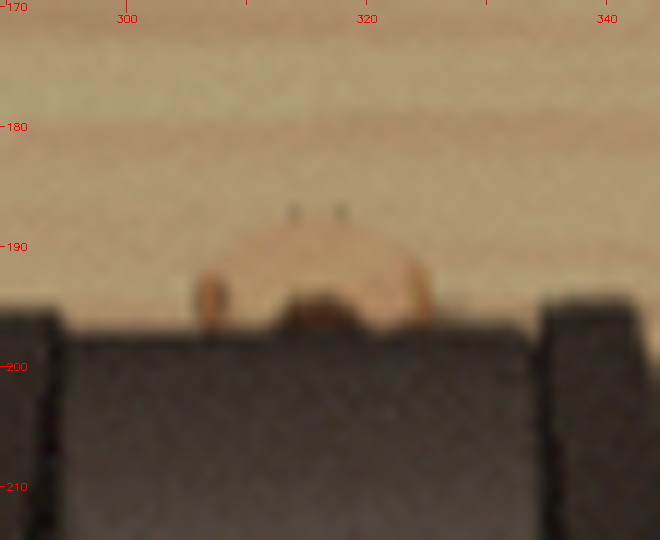

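Emit:
{"fn": "jog_arm", "kwargs": {
  "rows": [
    {"x": 0, "y": 0, "z": 3, "rx": 0, "ry": 0, "rz": 0, "hand": 44},
    {"x": 0, "y": 0, "z": 0, "rx": 0, "ry": 0, "rz": 0, "hand": 44},
    {"x": 0, "y": 0, "z": 0, "rx": 0, "ry": 0, "rz": 0, "hand": 40},
    {"x": 0, "y": 0, "z": 0, "rx": 0, "ry": 0, "rz": 0, "hand": 38},
    {"x": 0, "y": 0, "z": 0, "rx": 0, "ry": 0, "rz": 0, "hand": 36}
  ]
}}

```text
t: 16.77
eef_pos: [0.507, 0.0351, 0.0146]
tcp_rot: [[1.0, 0.016, 0.005], [0.016, -1.0, -0.003], [0.004, 0.003, -1.0]]
force: [-0.1, -0.2, -0.5]
opening: 0.0363
```

Run:
```python
from h import *
im=optics.snapshot("side");crop(im,275,180,375,245,7,"pics/z5.png")
im=optics.snapshot("top");crop(im,290,170,345,215,12,"pics/z6.png")
```

View pics/z5.png

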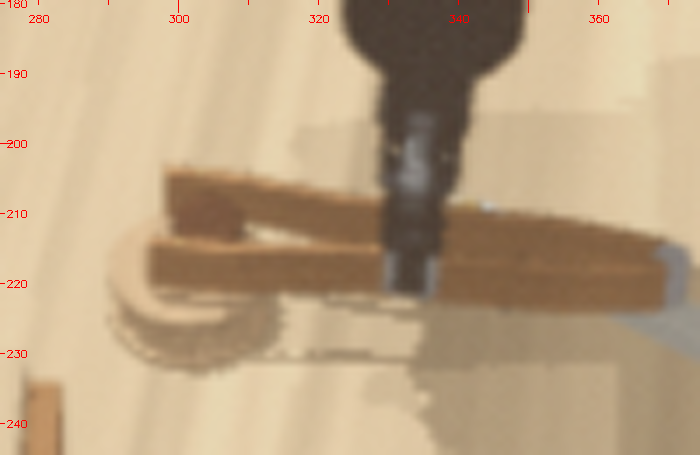

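View pics/z6.png

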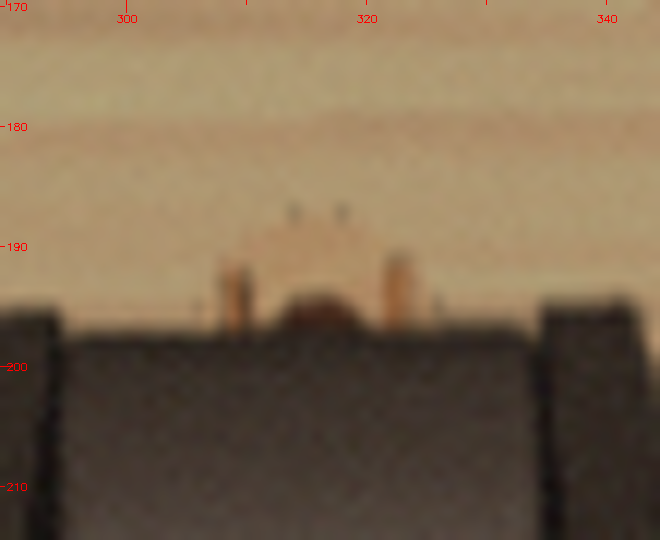

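Run:
```python
from h import *
for p in([.617,.061,.038],[.617,.061,.064],[.399,.040,.038],[.399,.033,.064]):print(np.round(proj("side",p),1))
```

```text
[296.  219.8]
[296.  213.4]
[369.1 223.2]
[370.1 215.2]
```

Emit:
{"fn": "jog_arm", "kwargs": {
  "rows": [
    {"x": 0, "y": 0, "z": 0, "rx": 0, "ry": 0, "rz": 0, "hand": 34},
    {"x": 0, "y": 0, "z": 0, "rx": 0, "ry": 0, "rz": 0, "hand": 32},
    {"x": 0, "y": 0, "z": 0, "rx": 0, "ry": 0, "rz": 0, "hand": 30},
    {"x": 0, "y": 0, "z": 0, "rx": 0, "ry": 0, "rz": 0, "hand": 27},
    {"x": 0, "y": 0, "z": 0, "rx": 0, "ry": 0, "rz": 0, "hand": 24},
    {"x": 0, "y": 0, "z": 0, "rx": 0, "ry": 0, "rz": 0, "hand": 22}
  ]
}}

```text
t: 17.37
eef_pos: [0.5071, 0.0352, 0.015]
tcp_rot: [[1.0, 0.016, 0.005], [0.016, -1.0, -0.003], [0.005, 0.003, -1.0]]
force: [-0.9, 0.1, 0.3]
opening: 0.0306
```

Run:
```python
from h import *
im=optics.snapshot("side");crop(im,275,180,375,245,7,"pics/z7.png")
im=optics.snapshot("top");crop(im,290,170,345,215,12,"pics/z8.png")
```

```text
(no output)
```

View pics/z7.png

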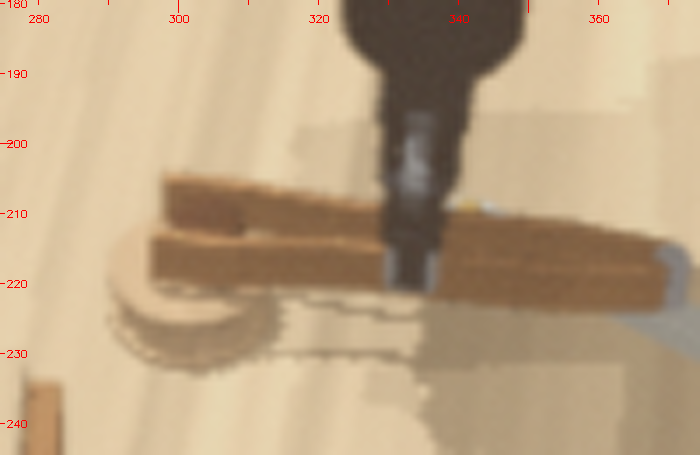

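View pics/z8.png

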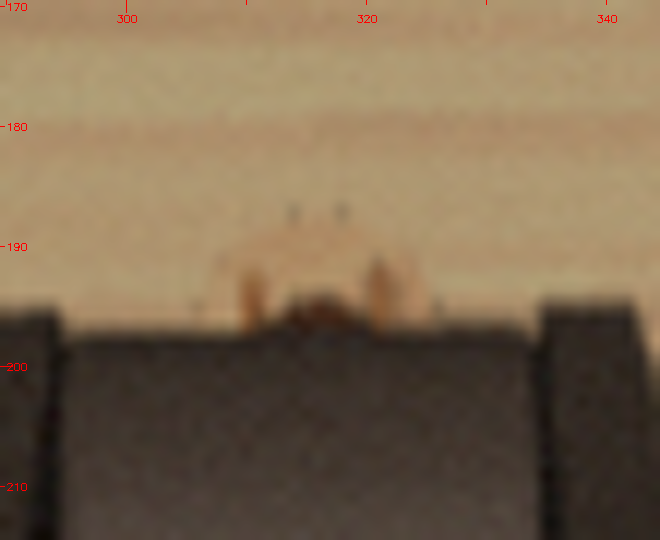

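Emit:
{"fn": "jog_arm", "kwargs": {
  "rows": [
    {"x": 0, "y": 0, "z": 0, "rx": 0, "ry": 0, "rz": 0, "hand": 20},
    {"x": 0, "y": 0, "z": 0, "rx": 0, "ry": 0, "rz": 0, "hand": 20},
    {"x": 0, "y": 0, "z": -3, "rx": 0, "ry": 0, "rz": 0, "hand": 20},
    {"x": 0, "y": 0, "z": -4, "rx": 0, "ry": 0, "rz": 0, "hand": 20},
    {"x": 0, "y": 0, "z": -6, "rx": 0, "ry": 0, "rz": 0, "hand": 20},
    {"x": 0, "y": 0, "z": -6, "rx": 0, "ry": 0, "rz": 0, "hand": 20}
  ]
}}

```text
t: 17.97
eef_pos: [0.5061, 0.0352, 0.0344]
tcp_rot: [[1.0, 0.016, 0.003], [0.016, -1.0, -0.003], [0.003, 0.003, -1.0]]
force: [0.2, 0.5, -0.8]
opening: 0.0301
```

Run:
```python
from h import *
im=optics.snapshot("side");crop(im,275,180,375,245,7,"pics/z9.png")
```

```text
(no output)
```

View pics/z9.png

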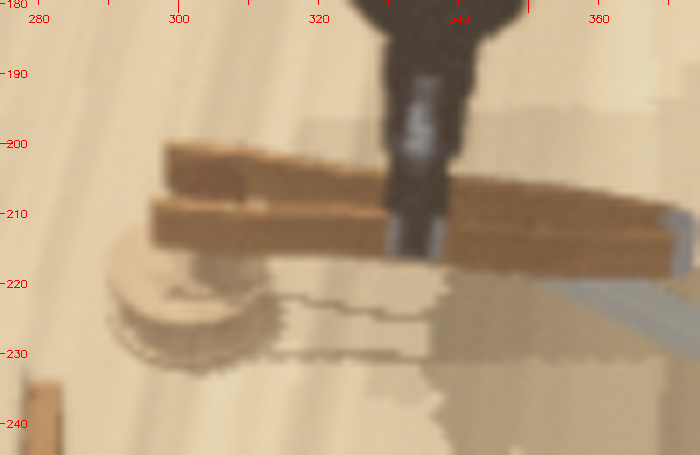

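Emit:
{"fn": "jog_arm", "kwargs": {
  "rows": [
    {"x": 0, "y": 0, "z": -12, "rx": 0, "ry": 0, "rz": 0, "hand": 20},
    {"x": 0, "y": 0, "z": -18, "rx": 0, "ry": 0, "rz": 0, "hand": 20},
    {"x": 0, "y": 0, "z": -22, "rx": 0, "ry": 0, "rz": 0, "hand": 20},
    {"x": 0, "y": 0, "z": -22, "rx": 0, "ry": 0, "rz": 0, "hand": 20},
    {"x": 0, "y": 0, "z": -22, "rx": 0, "ry": 0, "rz": 0, "hand": 20},
    {"x": 0, "y": 0, "z": -22, "rx": 0, "ry": 0, "rz": 0, "hand": 20},
    {"x": 0, "y": 0, "z": -20, "rx": 0, "ry": 0, "rz": 0, "hand": 20},
    {"x": 0, "y": 0, "z": -15, "rx": 0, "ry": 0, "rz": 0, "hand": 20}
  ]
}}

```text
t: 18.68
eef_pos: [0.5037, 0.0356, 0.196]
tcp_rot: [[1.0, 0.016, 0.001], [0.016, -1.0, -0.003], [0.001, 0.003, -1.0]]
force: [0.8, 0.0, -0.6]
opening: 0.0301
```

Emit:
{"fn": "jog_arm", "kwargs": {
  "rows": [
    {"x": 0, "y": 0, "z": -6, "rx": 0, "ry": 0, "rz": 0, "hand": 20},
    {"x": 0, "y": 0, "z": 0, "rx": 0, "ry": 0, "rz": 0, "hand": 20},
    {"x": 0, "y": 0, "z": 0, "rx": 0, "ry": 0, "rz": 0, "hand": 20},
    {"x": 0, "y": 0, "z": 0, "rx": 0, "ry": 0, "rz": 0, "hand": 20}
  ]
}}

```text
t: 19.02
eef_pos: [0.5051, 0.0356, 0.2056]
tcp_rot: [[1.0, 0.016, 0.008], [0.016, -1.0, -0.002], [0.008, 0.003, -1.0]]
force: [-0.5, 0.3, -1.6]
opening: 0.0304
```

Run:
```python
from h import *
im=optics.snapshot("side");cv2.imwrite("pics/fs.png",im);crop(im,270,130,390,230,6,"pics/f1.png")
im=optics.snapshot("top");cv2.imwrite("pics/ft.png",im)
print(ctrl.state()["t"],ctrl.state()["opening"],ctrl.state()["qvel"])
```

```text
19.1167 0.029889803750881166 [ 0.00075929  0.00293205 -0.00234643 -0.00027882  0.00298101  0.00070849]
```

View pics/f1.png

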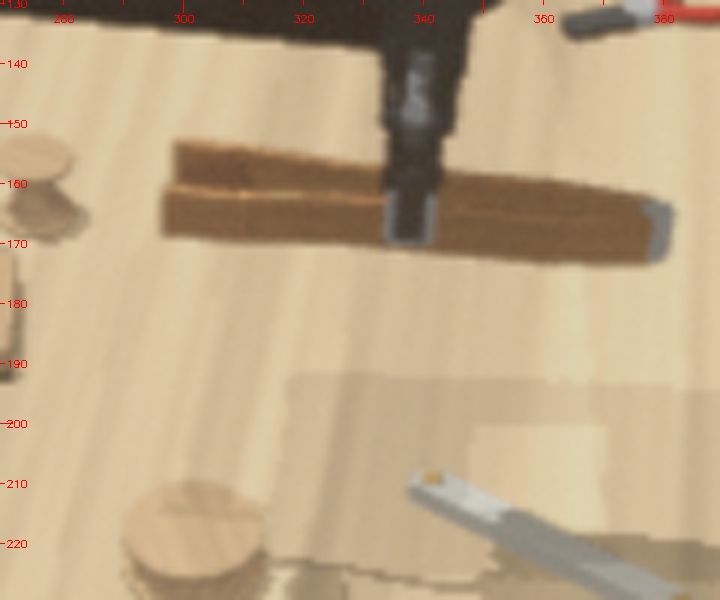

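View pics/ft.png

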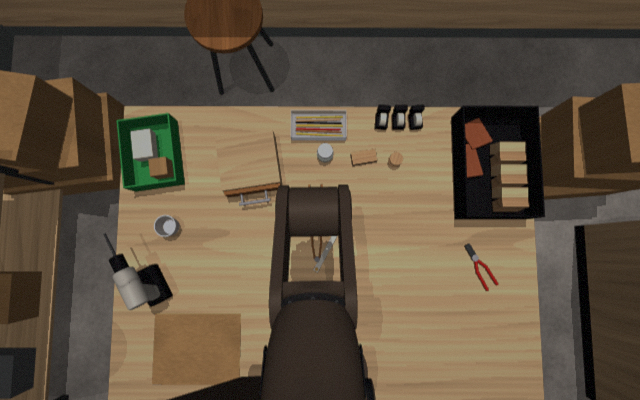

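View pics/fs.png

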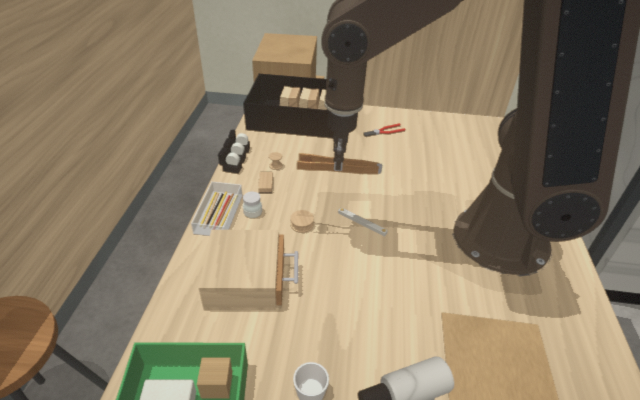

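Run:
```python
from h import *
im=optics.snapshot("side");crop(im,285,140,345,180,12,"pics/f2.png")
print(ctrl.state()["opening"],ctrl.state()["eef_pos"])
```

```text
0.030017161695543967 [0.50483763 0.03564107 0.20522211]
```

View pics/f2.png

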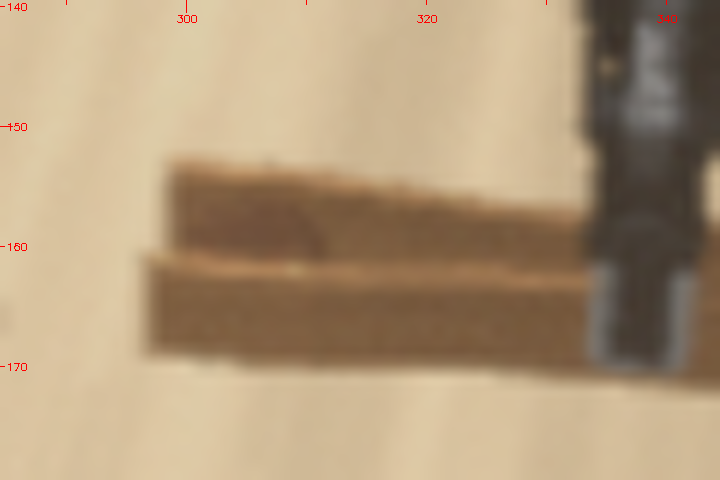

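The knob shows as the darker patch at about (305,159), between the tips. The opening is steady at 30 mm.

```bash
python3 -c "
from rig import order
print(order.hand_in())"
```

```text
the job is handed in; nothing more can be done
None
```

The drawer is shut, and the arm is holding the sample knob up in the tongs, its underside about 22 cm above the bench. I handed the job in at about 19 s of the 58 s allowed.

**Last checks**
- **Drawer:** it ran against its stop. The reading held at x = 0.570 m while the push force rose to about 9 N, and both cameras show the panel against the cabinet front.
- **Knob:** it is between the tong tips and the stand is empty. The gripper opening is steady at 30 mm, against about 32 mm expected; I put that down to squeeze. The 22 cm comes from the arm's reading, not from a direct measurement of the knob.
- **Other things:** everything else I could see in the last pictures is where it was, and the knob was touched only by the tongs.

**What disagreed or went wrong**
- **TCP reading:** the reported TCP lies about 30 mm beyond the real fingertips. A touch on the bench came at a reading of z = -0.030 m, and the side pictures showed the same. I corrected all later heights for it.
- **First push:** because of that offset, my first push went over the drawer handle without moving the drawer.
- **Bench touch:** it peaked at about 77 N on the fingers at the end of that row. That is below the 120 N wrist limit, but more than I intended.
- **Drift:** short moves drifted by several millimetres, so I corrected them from the pictures.

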